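# Reverse the double-ended adapter tube in a quick-change chuck

## Robot

A 7-joint arm with a two-finger parallel gripper is mounted at the origin on the work surface. World frame = base frame: x ahead of the robot, y to its left, z up, the work surface at z = 0. Lengths are in m, angles in rad, forces in N, time in s.
With the tool pointing down it reaches from about 0.4 to 0.875 m from the base axis. Payload 19.3 kg.
Tool frame: the origin (TCP) lies at the very end of the fingers, on their centre line; the grasp point (between the pads) lies 19 mm behind it; z points along the fingers, y is the line along which they close (so a half turn about z gives the same grasp; the last joint's range is limited). The gripper opens to 85 mm and grips with 20 to 120 N. Pads are 22 mm wide; open, the fingers measure 114 mm over their backs; the gripper's body (76 mm by 85 mm) begins 54 mm behind the grasp point. The pads swing forward as they close: fully open they stand 13 mm farther back than shut.
Start: joints at [1.209, 0.521, -0.036, 1.599, 0.021, 1.021, -0.113], TCP at [0.18, -0.599, 0.231] pointing down, gripper open.
Joint ranges: [-2.91, 2.91], [-0.3, 2.13], [-1.5, 1.42], [0.17, 2.43], [-1.26, 4.41], [0.16, 1.93], [-2.52, 2.52]. Speed limits (rad/s): [1.89, 1.89, 2.39, 2.39, 3.01, 3.01, 3.01].

## Interface

Orientations are given as [roll, pitch, yaw] about the fixed x, y, z axes, in that order (R = Rz(yaw) Ry(pitch) Rx(roll)).
In Python, from workcell import bot gives the robot as it stands.
- The arm moves only by the tool servo_tool, never from a script. Its argument "plan" is a list of rows, each a list of 7 numbers: the finger opening in cm, from 0 to 8.54, then the shift along the tool's x, y, z in cm, then the turn, a rotation vector about the tool's x, y, z in degrees. In form: [[fingers, x, y, z, wx, wy, wz], ...]. A call has 1 to 10 rows; each row is the pose to reach, as a shift and turn from the pose commanded when the call began, along the tool's axes at that moment; what a row does not reach only later rows make up. A row lasts 1/10 s, in which the tool goes at most 50 mm and 8.59 degrees, less where a joint would pass 70% of its speed; a pose out of reach is approached as far as the arm can. A call with a gripper value outside its range is refused whole. The fingers move at their own pace and stop on an object; "force" is the grip in N (left out, the last holds). Time passes only in rows, so rows that repeat a pose let the fingers close. It gives the time, the measured TCP pose, the force, the opening and the grip force at its end, in the units of the state.
- bot.observe(): the state, without advancing time (a new reading comes with each control period).
- bot.grab_frame(name): name is "scene" or "top" or "wrist"; returns a dict with "frame" (384x512x3 uint8, blue, green, red), "mtx" (3x3 intrinsics, pixels), "R" (3x3) and "t" (3): a world point X has camera coordinates R X + t; the wrist camera has in their place "T_tool_cam" (4x4, takes a point from camera to tool coordinates, whose origin is the TCP and whose axes are the flange's). Camera axes: x right, y down, z forward; pixel columns grow to the right and rows downward; lengths in m; the calibration is good to about 2 mm. A picture is of the moment at which its call begins: read the wrist's pose just before it. There is no depth.
- bot.job_done(): hands the job in; it is judged then, once.
The state is a dict: "clock": time; "qpos": joint angles; "qd": joint speeds; "joint_efforts": joint torques, N m; "position": TCP position; "tool_rot": TCP orientation; "force": force on the tool from outside, world axes, zero at the start; "moment": the same for the moment, N m; "grip_width": finger opening in m; "finger_force": force on a finger pad.
Only numpy, scipy, OpenCV 4.12 (cv2) and the standard library are available. Lean on these libraries where they do the work, as an engineer would, in place of code of your own. Each camera call takes 0.05 s, during which the arm holds its last target. There are 200 camera calls.

## Task

The adapter tube sits in the quick-change chuck the wrong way round: push the chuck's release collar in and draw the tube out, then lay it in the V-rest and let go to change your grip. Take it by its other end and push its plain end into the chuck, fully home and locked (the collar comes back out), with the square drive outward. Leave the two cutters and the spray can alone.

Things in the scene. Friction and masses are not known exactly. Their poses are not given: they have to be found in the camera images.
- mouth (a point): Centre of the mouth of the quick-change chuck, on its flat nose face, 75 mm above the bench; the chuck is the steel end of a blue motor head lying on a foot. x points level INTO the chuck along its axis, z up. Nose 29 mm, bore 18 mm across and 50 mm deep. Gearbox from x = 55 mm, 62 mm across; motor from 105 mm, 80 mm across; foot from 60 mm, 110 mm wide, 14 mm high.
- collar_face (a point): Centre of the front face of the release collar, a steel flange ring 56 mm outside, 32 mm inside, 9 mm thick around the nose; axes as the mouth. Locked, this face is 1 mm behind the nose face; pushed in, 9 mm behind. Push anywhere on the ring along +x.
- collar (a joint): Release collar's travel in m: 0 out (locked), 0.008 fully in (released). No return spring: 5 to 10 N move it, it stays where left. Fully in, it frees the jaws and moves the tube out 4 mm. A tube pushed home (10 to 18 N over the last 4 mm) drives the collar back out and is then locked. If the collar is out while the chuck is empty, the plain end pushed harder still opens the jaws.
- tube_center (a point): Centre of the steel adapter tube, 108 mm long, 0.08 to 0.17 kg; x along its axis to the square-drive end. Hex shoulder in the middle, 8 mm thick, 26 mm across flats; on both sides a 16 mm round shank, 50 mm long, with a 10 mm groove 13 to 24 mm from the shoulder. At the start the square end is in the chuck, shoulder on the nose; home either way round, the centre is 4 mm in front of the mouth.
- square_tip (a point): End of the square drive, the last 10 mm of the tube's +x end, 11 mm across; 54 mm from the tube's centre; axes of the tube. Of a tube in the chuck only the outer shank (50 mm) can be gripped.
- plain_tip (a point): End of the plain end (round, 3 mm chamfer) at the tube's -x, 54 mm from its centre; axes of the tube.
- rest_v (a point): V-rest: two aluminium plates with V notches on a steel foot 60 x 80 mm, 12 mm high, fixed. This point, 62 mm above the bench, is where the centre of a tube lying in it comes; x is that tube's axis (either way round), z up. Plates at x = -16 to -10 and 10 to 16 mm, the hex between them, 42 mm wide, ending 5 mm above this point; 38 mm of tube stands free beyond each.
- cutter_a_mid (a point): Larger of two hole cutters standing on the bench: 36 mm across, 52 mm high; point half-way up. Bystander.
- cutter_b_mid (a point): Smaller hole cutter, 28 mm across, 52 mm high; point half-way up. Bystander.
- can_mid (a point): Aluminium spray can, 52 mm across, 150 mm high; point half-way up. Bystander.

How it is judged:
By the outcome, as a careful person would: the job done as asked, in the order asked, and still so for the second after the job is handed in, with the robot touching nothing.
It also fails if it takes over 64 s, if anything falls off the work surface, if the arm or the gripper's body presses on something with over 40 N, if the wrist force passes 120 N, or if a joint passes its speed limit or range.

## Working session

There is one attempt and no reset: what is moved stays moved. The work goes in short steps, Python scripts to look and compute and a tool call to move; the robot and the scene stay as the last step left them, time stands still between calls to the robot, and variables do not carry over. Pictures are saved under pics/ and viewed, at most 10 in all, crops included, and the job is handed in when it is done.

Besides the shell and the picture viewer there is one more tool, called as a command line: name --pt "numbers of a row" for each row, then --argument value for the rest. servo_tool: Moves the arm, as the interface text tells. Its arguments: {"type":"object","properties":{"plan":{"type":"array","items":{"type":"array","items":{"type":"number"}}},"force":{"type":"number"}},"required":["plan"]}

```bash
mkdir -p pics; ls; python3 - <<'E'
from workcell import bot
import cv2,numpy as np
o=bot.observe(); print({k:np.round(v,3).tolist() for k,v in o.items()})
fs=[]
for n in ("scene","top"):
    f=bot.grab_frame(n); cv2.imwrite(f"pics/{n}0.png",f["frame"]); print(n,np.round(f["mtx"],1).tolist(),np.round(f["R"],3).tolist(),np.round(f["t"],3).tolist(), np.round(-f["R"].T@f["t"],3))
E
```

```text
pics
{'clock': 0.0, 'qpos': [1.209, 0.522, -0.036, 1.6, 0.021, 1.021, -0.113], 'qd': [-0.001, 0.0, -0.001, -0.001, 0.0, -0.001, -0.002], 'joint_efforts': [0.004, -92.71, 1.98, -36.994, 0.018, 0.008, -0.0], 'position': [0.18, -0.598, 0.231], 'tool_rot': [-3.141, 0.0, 0.292], 'force': [1.198, 0.637, 0.42], 'moment': [0.012, 0.006, 0.053], 'finger_force': 0.0, 'grip_width': 0.085}
scene [[461.5, 0.0, 249.5], [0.0, 461.5, 195.2], [0.0, 0.0, 1.0]] [[-0.292, 0.956, 0.017], [0.705, 0.227, -0.672], [-0.647, -0.184, -0.74]] [0.139, -0.369, 1.302] [1.142 0.19  0.713]
top [[360.9, 0.0, 251.8], [0.0, 360.9, 192.0], [0.0, 0.0, 1.0]] [[0.017, -1.0, -0.008], [-0.989, -0.016, -0.146], [0.146, 0.011, -0.989]] [0.026, 0.591, 0.71] [0.48  0.027 0.789]
```

View pics/scene0.png

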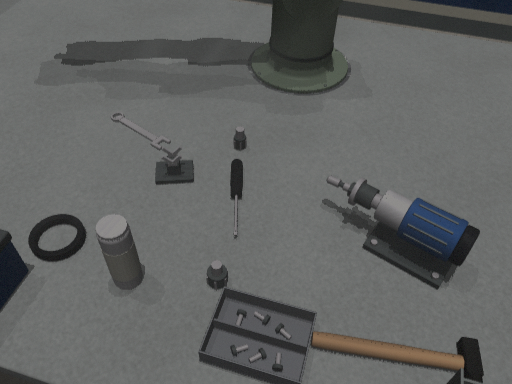

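View pics/top0.png

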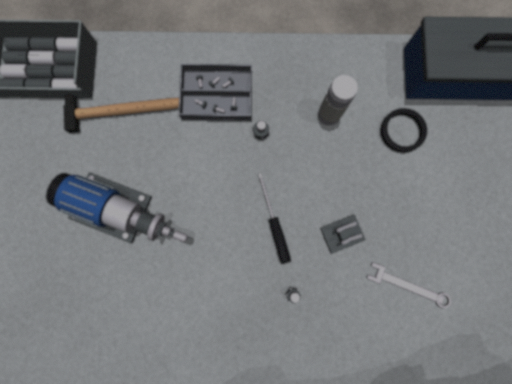

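The scene view shows the chuck and tube at about (330-380, 180-205), with the V-rest at (174, 165). In the top view the chuck axis runs from (60, 190) to the tube tip at (190, 240), the rest is at (343, 233), the cutters at (261, 130) and (293, 295), and the can at (342, 90). Next I'll enlarge the chuck and the rest.

```bash
python3 - <<'E'
import cv2,numpy as np
s=cv2.imread("pics/scene0.png");t=cv2.imread("pics/top0.png")
def c(im,x,y,w=100,h=75):
    p=cv2.resize(im[y:y+h,x:x+w],(400,300),interpolation=cv2.INTER_CUBIC)
    p=np.clip(p*1.6,0,255).astype(np.uint8)
    for i in range(0,w,10): cv2.line(p,(i*4,0),(i*4,6 if i%50 else 14),(0,255,255))
    for i in range(0,h,10): cv2.line(p,(0,i*4),(6,i*4),(0,255,255))
    return p
cv2.imwrite("pics/z1.png",np.vstack([np.hstack([c(s,310,160),c(t,110,190)]),np.hstack([c(s,130,130),c(t,300,195)])]))
E
```

```text
(no output)
```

View pics/z1.png

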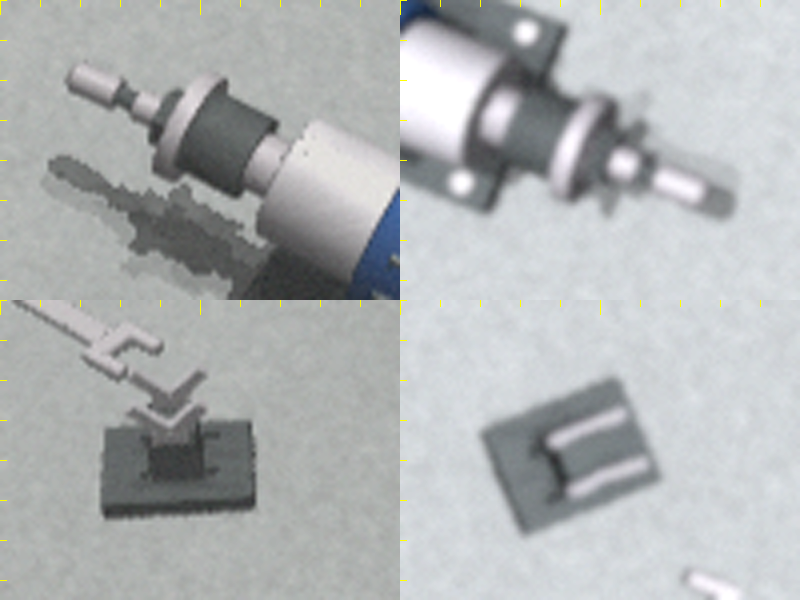

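```bash
cat > h.py <<'E'
import numpy as np,cv2
from scipy.spatial.transform import Rotation as Ro
def ray(f,uv):
    d=np.linalg.solve(f["mtx"],[uv[0],uv[1],1.]); return -f["R"].T@f["t"], f["R"].T@d/np.linalg.norm(d)
def tri(rs):
    A=0;b=0
    for c,d in rs:
        P=np.eye(3)-np.outer(d,d);A=A+P;b=b+P@c
    X=np.linalg.solve(A,b); return X,[1e3*np.linalg.norm((np.eye(3)-np.outer(d,d))@(X-c)) for c,d in rs]
def onplane(r,z): c,d=r; return c+d*(z-c[2])/d[2]
def wrist(bot):
    o=bot.observe(); f=bot.grab_frame("wrist")
    Rt=Ro.from_euler('xyz',o["tool_rot"]).as_matrix(); T=f["T_tool_cam"]
    Rc=Rt@T[:3,:3]; c=Rt@T[:3,3]+o["position"]
    return dict(frame=f["frame"],mtx=f["mtx"],R=Rc.T,t=-Rc.T@c),o
def load(n):
    z=np.load(n); return {k:z[k] for k in z}
def totool(o,v): return Ro.from_euler('xyz',o["tool_rot"]).inv().apply(v)
E
python3 - <<'E'
from h import *
from workcell import bot
S=bot.grab_frame("scene");T=bot.grab_frame("top")
np.savez("S.npz",**S);np.savez("T.npz",**T)
for n,a,b in [("tip",(329,180),(186.5,239)),("collar",(357.5,191.8),(157.5,227.5)),("gearfront",(379,208),(131,217))]:
    print(n,*tri([ray(S,a),ray(T,b)]))
# rest foot corners, top view z=.012
p=[onplane(ray(T,(300+(x-400)/4,195+(y-300)/4)),.012) for x,y in [(483,433),(617,378),(661,477),(525,534)]]
print(np.round(p,3),np.mean(p,0)); p=np.array(p)
print(np.linalg.norm(p-np.roll(p,1,0),axis=1))
# plate tops: mid of bright bars
q=[onplane(ray(T,(300+(x-400)/4,195+(y-300)/4)),.06) for x,y in [(548,441),(626,411),(570,492),(648,463)]]
print(np.round(q,3))
for n,uv,z in [("cutA",(261,130),.026),("cutB",(293,295),.026),("can",(342,87),.15)]: print(n,onplane(ray(T,uv),z))
f,o=wrist(bot); cv2.imwrite("pics/w0.png",f["frame"]); c=-f["R"].T@f["t"]; print("cam",c,f["R"],f["mtx"],totool(o,c-o["position"]))
E
```

```text
tip [0.49011331 0.16496341 0.06518086] [np.float64(1.0795561417840516), np.float64(1.079556141784049)]
collar [0.5116448  0.22242302 0.07225661] [np.float64(1.2550718385352082), np.float64(1.2550718385351076)]
gearfront [0.53301855 0.27217784 0.0675728 ] [np.float64(4.522032570657289), np.float64(4.522032570657114)]
[[ 0.519 -0.113  0.012]
 [ 0.549 -0.185  0.012]
 [ 0.497 -0.207  0.012]
 [ 0.466 -0.135  0.012]] [ 0.50773754 -0.16008933  0.012     ]
[0.0572086  0.07852277 0.05691116 0.07913281]
[[ 0.513 -0.137  0.06 ]
 [ 0.529 -0.176  0.06 ]
 [ 0.488 -0.147  0.06 ]
 [ 0.503 -0.187  0.06 ]]
cutA [0.73054992 0.01798005 0.026     ]
cutB [ 0.38081333 -0.05223647  0.026     ]
can [ 0.77525698 -0.13051534  0.15      ]
cam [ 0.24469141 -0.57736863  0.37450273] [[ 2.86809193e-01 -9.57987726e-01  6.43999474e-05]
 [-9.21703458e-01 -2.75927823e-01  2.72629001e-01]
 [-2.61157467e-01 -7.82518614e-02 -9.62119236e-01]] [[336.62689596   0.         253.50945879]
 [  0.         336.62689596 195.08973219]
 [  0.           0.           1.        ]] [ 0.06828942 -0.00154427 -0.14356094]
```

servo_tool --pt "8.5 39 -32 -3 0 0 -6" --pt "8.5 39 -32 -3 0 0 -6" --pt "8.5 39 -32 -3 0 0 -6" --pt "8.5 39 -32 -3 0 0 -6" --pt "8.5 39 -32 -3 0 0 -6" --pt "8.5 39 -32 -3 0 0 -6" --pt "8.5 39 -32 -3 0 0 -6" --pt "8.5 39 -32 -3 0 0 -6" --pt "8.5 39 -32 -3 0 0 -6" --pt "8.5 39 -32 -3 0 0 -6"

```text
clock: 1.25
position: [0.459, -0.1826, 0.2613]
tool_rot: [3.141, -0.0, 0.396]
force: [1.4, -1.3, 0.3]
grip_width: 0.0853
finger_force: 0.0
```

```bash
python3 - <<'E'
from h import *
from workcell import bot
f,o=wrist(bot); cv2.imwrite("pics/w1.png",f["frame"]); np.savez("W1.npz",**f); print(np.round(o["qpos"],3),o["position"],o["tool_rot"])
E
```

```text
[ 0.469  0.287 -0.259  1.892  0.088  0.974 -1.005] [ 0.45900838 -0.18256449  0.26131756] [ 3.14120424e+00 -2.11887665e-04  3.96309785e-01]
```

View pics/w1.png

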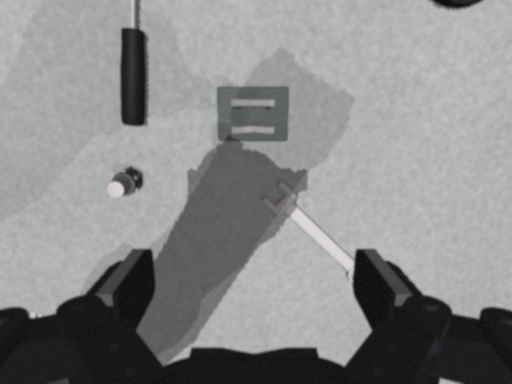

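The wrist view shows the rest foot with corners at about (217,87)-(289,141). Its two bright plates are at rows 103 and 129, columns 231-275.

```bash
python3 - <<'E'
from h import *
W=load("W1.npz");T=load("T.npz");S=load("S.npz")
def bars(f,x0,y0,x1,y1,th):
    g=cv2.cvtColor(f["frame"],cv2.COLOR_BGR2GRAY)[y0:y1,x0:x1]
    m=(g>th).astype(np.uint8); n,l,st,ce=cv2.connectedComponentsWithStats(m)
    out=[]
    for i in range(1,n):
        if st[i,4]>8:
            p=np.argwhere(l==i)[:,::-1].astype(np.float32)+[x0,y0]
            r=cv2.minAreaRect(p.astype(np.float32)); out.append((r,p.mean(0),st[i,4])); 
    return out
gw=cv2.cvtColor(W["frame"],cv2.COLOR_BGR2GRAY); gt=cv2.cvtColor(T["frame"],cv2.COLOR_BGR2GRAY)
print(gw[95:135:2,250],gw[103,225:282:3])
bw=bars(W,222,92,284,136,115); bt=bars(T,328,220,363,250,105)
for n,b in(("W",bw),("T",bt)):
    for r,c,a in b: print(n,np.round(r[0],1),np.round(r[1],1),r[2],np.round(c,1),a)
for z in (.012,):
    P=np.array([onplane(ray(W,p),z) for p in [(217,87),(288.5,86.5),(289,141),(217,141)]]); print(np.round(P,4),P.mean(0)); 
P=np.array([onplane(ray(W,p),.067) for p in [(231,103),(275,103),(231,129),(274,129)]]);print(np.round(P,4),P.mean(0))
E
```

```text
[ 90  92 118 151 153 128  93  98  97  98  98  98  99  97  93 114 162 168
 148 105] [108 106 132 147 152 153 153 154 154 157 158 158 158 158 157 166 156 102
  98]
W [252.  102.5] [ 7. 44.] 90.0 [252.5 102.1] 313
W [252.5 129.5] [ 7. 43.] 90.0 [252.7 129.4] 302
T [332.  221.5] [3. 8.] 90.0 [330.8 221. ] 21
T [359.5 225.5] [11.  5.] 90.0 [360.5 223.8] 39
T [347.1 226.2] [ 3.5 19.7] 68.96248626708984 [347.2 226.1] 63
T [351.8 238.6] [ 3.5 19.7] 66.80140686035156 [351.8 238.6] 66
T [352.5 245.5] [ 7. 19.] 90.0 [355.3 246.6] 92
[[ 0.5186 -0.1123  0.012 ]
 [ 0.5497 -0.1854  0.012 ]
 [ 0.495  -0.2107  0.012 ]
 [ 0.4629 -0.1337  0.012 ]] [ 0.50656769 -0.16053291  0.012     ]
[[ 0.5105 -0.136   0.067 ]
 [ 0.5269 -0.1753  0.067 ]
 [ 0.4874 -0.1451  0.067 ]
 [ 0.5038 -0.1844  0.067 ]] [ 0.50713275 -0.16020547  0.067     ]
```

```bash
python3 - <<'E'
from h import *
W=load("W1.npz");T=load("T.npz")
for a,b in [((252.3,102.3),(347.2,226.2)),((252.6,129.4),(351.8,238.6))]: print(tri([ray(W,a),ray(T,b)]))
E
```

```text
(array([ 0.51986158, -0.15457866,  0.07214973]), [np.float64(0.8412402862895041), np.float64(0.8412402862894354)])
(array([ 0.49593908, -0.16470277,  0.06644514]), [np.float64(0.7636049791195251), np.float64(0.7636049791197163)])
```

servo_tool --pt "8.5 3 -5 0 0 0 -8" --pt "8.5 6 -10 0 0 0 -16" --pt "8.5 9 -15 0 0 0 -24" --pt "8.5 10 -20 0 0 0 -32" --pt "8.5 10 -25 0 0 0 -40" --pt "8.5 9 -29 0 0 0 -46" --pt "8.5 9 -29 0 0 0 -46" --pt "8.5 9 -29 0 0 0 -46"

```text
clock: 2.1
position: [0.4283, 0.1198, 0.2612]
tool_rot: [3.141, -0.0, 1.203]
force: [-0.3, -0.3, 0.2]
grip_width: 0.0852
finger_force: 0.0
```

```bash
python3 - <<'E'
from h import *
from workcell import bot
f,o=wrist(bot); np.savez("W2.npz",**f); print(np.round(o["qpos"],3),o["position"],o["tool_rot"])
g=f["frame"][0:300,150:400]; cv2.imwrite("pics/w2.png",cv2.resize(g,None,fx=2,fy=2,interpolation=cv2.INTER_CUBIC))
E
```

```text
[ 0.089  0.234 -0.579  1.991  0.156  0.958 -0.935] [0.42834891 0.11975153 0.26122153] [ 3.14137190e+00 -3.27768137e-04  1.20306472e+00]
```

View pics/w2.png

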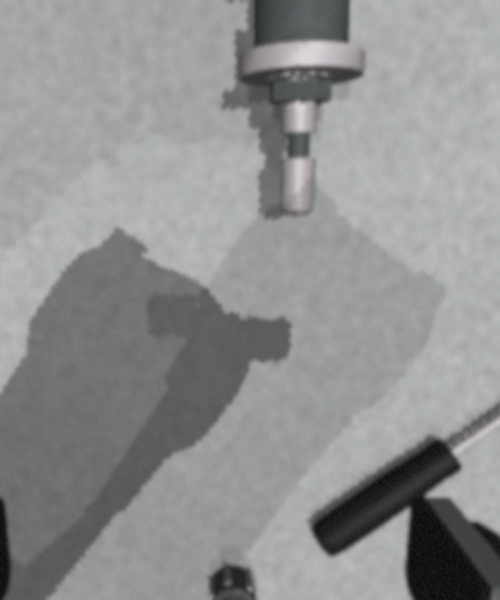

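The wrist view shows the tube hanging straight down the image. Its tip is at full-frame (299,106), the hex at row 45, and the collar spans columns 269-333 with its front edge near row 38.

```bash
python3 - <<'E'
from h import *
W=load("W2.npz");T=load("T.npz");S=load("S.npz")
g=cv2.cvtColor(W["frame"],cv2.COLOR_BGR2GRAY).astype(int)
pts=[]
for v in list(range(52,64,2))+list(range(80,104,2)):
    r=g[v,285:316]; k=np.where(r>130)[0]+285; pts.append(((k.min()+k.max())/2,v)); print(v,k.min(),k.max(),end=' | ')
print(); print(g[96:114,299], g[25:50,300],[ (np.where(g[v,255:345]>130)[0]+255)[[0,-1]] for v in (26,28,30,32)])
P=np.array([onplane(ray(W,p),.075) for p in pts]); d=P-P.mean(0); u=np.linalg.svd(d)[2][0]; u*=np.sign(u[1]); print("dir",u,np.degrees(np.arctan2(u[1],u[0])),P.mean(0))
for n,p in [("tip",(299,106.5)),("hexfront",(300.5,50.5))]: print(n,onplane(ray(W,p),.075),onplane(ray(W,p),.083))
print(tri([ray(W,(299,106.5)),ray(T,(186.5,239)),ray(S,(329,180))]))
E
```

```text
52 295 315 | 54 293 315 | 56 294 315 | 58 294 315 | 60 293 315 | 62 293 315 | 80 293 315 | 82 293 315 | 84 293 315 | 86 293 315 | 88 293 315 | 90 293 315 | 92 293 315 | 94 293 315 | 96 293 315 | 98 293 315 | 100 293 315 | 102 294 315 | 
[184 177 174 177 177 175 175 169 158 140 125 128 142 152 155 155 154 156] [207 212 212 213 214 212 204 172 121  84  88  96  96  98 102 101  93  89
  88  88  89  87  85  87  95] [array([255, 344]), array([255, 344]), array([255, 344]), array([255, 344])]
dir [3.29061019e-01 9.44308660e-01 5.38511617e-17] 70.78820688709911 [0.50228717 0.18491017 0.075     ]
tip [0.49005079 0.16402349 0.075     ] [0.48913007 0.16453865 0.083     ]
hexfront [0.50734917 0.21005528 0.075     ] [0.50600885 0.20945386 0.083     ]
(array([0.49065942, 0.16441069, 0.06604309]), [np.float64(1.046648702350739), np.float64(0.747840501266957), np.float64(1.618049302706238)])
```

```bash
python3 - <<'E'
from h import *
W=load("W2.npz");T=load("T.npz");S=load("S.npz")
g=cv2.cvtColor(W["frame"],cv2.COLOR_BGR2GRAY).astype(int)
print(g[58,286:314]); print(g[90,286:314]); print(g[66:80,299])
print("groove",tri([ray(W,(299,72.5)),ray(T,(171.3,233)),ray(S,(341.8,184.5))]))
h=cv2.cvtColor(S["frame"],cv2.COLOR_BGR2GRAY)
print(h[172:192:1,322:352:1])
E
```

```text
[ 92  86  82  79  84  92 112 128 146 153 166 177 193 204 208 205 191 180
 173 162 150 137 131 139 151 162 173 178]
[110 111 113 106  98 107 124 139 151 161 175 188 200 205 201 189 176 160
 149 136 130 144 163 173 175 177 175 176]
[136 104  94  94  95  95  92  94  94  95  94 106 136 173]
groove (array([0.50096332, 0.19266357, 0.07213635]), [np.float64(0.613892077706846), np.float64(0.7605213649719176), np.float64(0.6701473056665895)])
[[111 112 115 113 113 114 114 117 116 112 113 116 114 114 113 113 113 115
  114 114 114 113 111 112 110 113 109 112 114 114]
 [112 114 115 114 112 112 114 116 116 115 114 116 114 115 112 113 112 114
  116 113 112 111 112 112 110 112 114 114 115 110]
 [114 114 114 112 114 113 111 111 114 110 113 112 111 111 113 113 113 115
  116 116 113 111 111 112 114 112 111 112 112 112]
 [115 117 115 115 111 112 109 109 110 101 111 109 110 109 109 108 112 115
  118 116 114 112 111 112 113 115 112 113 111 112]
 [114 116 115 116 112 109 102 113 122 117 110 108 108 107 108 111 111 112
  114 115 112 113 114 111 114 116 114 114 113 111]
 [113 114 116 112 110  99 103 129 127
[... 1138 characters left out ...]
 99  84  66  62  61  77
   60  49  47  90 106 109 115 123 129 125  66  66]
 [114 111 111 113 113 112 110 109 113 114 115 113 115 115  99  81  90 113
   99  72  54  86  90  99 103 110 113  88  64  64]
 [110 109 110 113 111 111 110 107 111 112 114 115 114 114 112 112 112 112
  111 112  78  67  76  87  92  97  91  65  66  65]
 [108 111 113 115 114 110 109 111 112 113 112 113 115 112 112 110 110 112
  113 111  90  63  61  65  75  81  68  65  64  67]
 [111 112 113 114 113 111 110 110 113 115 115 114 114 111 111 110 112 111
  110 112 110  87  79  66  64  55  55  60  61  66]
 [111 109 112 114 115 112 112 111 114 113 115 112 113 112 112 112 111 112
  109 113 112 111 114 101  83  57  39  37  48  75]]
```

```bash
python3 - <<'E'
from h import *
W=load("W2.npz")
g=cv2.cvtColor(W["frame"],cv2.COLOR_BGR2GRAY).astype(float)
# edges: left = max positive gradient, right = dark rim minimum then its gradient; also peak centroid
L=[]
for v in list(range(53,64))+list(range(80,102)):
    r=cv2.GaussianBlur(g[v-1:v+2].mean(0)[None],(5,1),1)[0]
    l=286+np.argmin(r[286:294]); rt=303+np.argmin(r[303:312]); L.append((l,rt,v))
L=np.array(L); print(L[::4])
P=np.array([onplane(ray(W,((a+b)/2+.3,v)),.075) for a,b,v in L]); m=P.mean(0); u=np.linalg.svd(P-m)[2][0]; u*=np.sign(u[1]); print(np.degrees(np.arctan2(u[1],u[0])),m)
# collar rim ends: symmetric; nearest rows
for v in (20,24,28,32,34): print(v,g[v,262:280].astype(int),g[v,325:340].astype(int))
E
```

```text
[[289 308  53]
 [289 308  57]
 [289 307  61]
 [289 306  81]
 [289 306  85]
 [290 306  89]
 [290 306  93]
 [290 306  97]
 [289 305 101]]
70.01412180132185 [0.49718343 0.18690138 0.075     ]
20 [166 168 168 166 152 128 105  99 101 101 103 104 103 103  89  65  51  50] [163 172 173 170 172 172 172 173 173 173 174 172 172 171 173]
24 [166 167 167 166 160 143 116 100  98  98  98 102 104 106 111 117 126 134] [170 169 166 161 151 148 151 159 168 170 170 170 174 173 174]
28 [166 165 168 167 158 137 110  89  82  89  98 107 113 121 130 138 142 144] [164 160 157 153 145 133 128 141 164 173 174 177 178 179 178]
32 [164 164 165 164 158 138 109  86  81  93 105 114 121 129 135 138 141 145] [150 147 146 144 138 130 130 145 161 169 169 172 172 174 176]
34 [161 163 160 159 153 133 108  87  85  95 106 118 123 126 132 130 126 126] [ 97 102 107 112 114 116 125 148 166 172 176 173 173 174 176]
```

servo_tool --pt "0 5 2 2 0 0 -0.5" --pt "0 9 4.1 4 0 0 -0.5" --pt "0 9 4.1 5 0 0 -0.5" --pt "0 9 4.1 5 0 0 -0.5" --pt "0 9 4.1 5 0 0 -0.5" --force 60

```text
clock: 2.65
position: [0.5, 0.1855, 0.211]
tool_rot: [-3.141, 0.001, 1.207]
force: [-0.8, -0.7, 0.2]
grip_width: 0.012
finger_force: 0.0
```

```bash
python3 - <<'E'
from h import *
from workcell import bot
f,o=wrist(bot); np.savez("W3.npz",**f); print(np.round(o["qpos"],3),o["position"],o["tool_rot"],o["force"])
cv2.imwrite("pics/w3.png",f["frame"])
E
```

```text
[-0.053  0.447 -0.552  1.842  0.286  0.933 -1.097] [0.49998255 0.18546162 0.21102574] [-3.14112627e+00  1.01146948e-03  1.20673691e+00] [-0.77918809 -0.73774575  0.18679989]
```

View pics/w3.png

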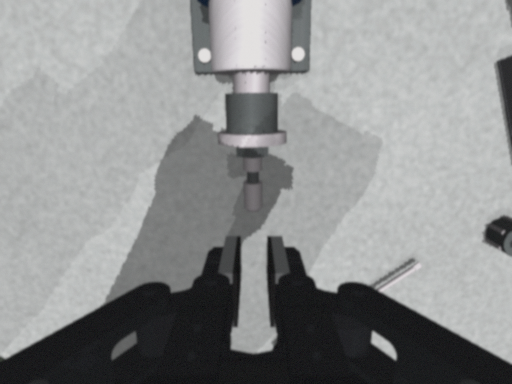

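Wrist view 3 shows the tube axis running down the image from the gearbox (columns 210-292, row 30) through the collar (218-286, row 138) to the tip (253, 209). The foot bolts are at (204,55) and (297,54).

```bash
python3 - <<'E'
from h import *
W=load("W3.npz"); W2=load("W2.npz"); T=load("T.npz"); S=load("S.npz")
g=cv2.cvtColor(W["frame"],cv2.COLOR_BGR2GRAY).astype(float)
gx=cv2.Sobel(cv2.GaussianBlur(g,(3,3),0),cv2.CV_64F,1,0)
def edge(v,a,b): return a+np.argmax(np.abs(gx[v,a:b]))
for nm,vs,la,lb,ra,rb,th in [("gear",range(20,60,5),203,216,286,300,0),("chuck",range(98,128,4),220,232,272,284,0),("collar",range(134,144,2),212,224,280,292,0),("tube",range(188,208,3),240,250,256,268,0)]:
    e=np.array([(edge(v,la,lb),edge(v,ra,rb),v) for v in vs]); mid=np.c_[e[:,:2].mean(1),e[:,2]]
    P=np.array([onplane(ray(W,p),.075) for p in mid]); print(nm,e[:, :2].mean(0),np.round(np.median(mid,0),1),np.round(P.mean(0),4))
print(g[200:216,253].astype(int),g[125:160,251].astype(int))
for p in [(204.5,55),(297.5,54)]: print(onplane(ray(W,p),.016))
for p in [(194,73.5),(309,71.5)]: print(onplane(ray(W,p),.014))
for n,p in [("tip",(253,210)),("collarfront",(252,147))]: print(n,onplane(ray(W,p),.075),onplane(ray(W,p),.083),onplane(ray(W,p),.1))
print("groove",tri([ray(W,(253,178)),ray(W2,(299,72.5)),ray(T,(171.3,233)),ray(S,(341.8,184.5))]))
print("tip",tri([ray(W,(253,209)),ray(W2,(299,106)),ray(T,(186.5,239)),ray(S,(329,180))]))
E
```

```text
gear [210.875 290.   ] [250.5  37.5] [0.5374 0.2943 0.075 ]
chuck [225.375 277.   ] [251. 112.] [0.5181 0.2427 0.075 ]
collar [220. 286.] [253.5 138. ] [0.5121 0.2228 0.075 ]
tube [244.28571429 259.        ] [251. 197.] [0.4929 0.1759 0.075 ]
[113 114 115 115 113 111 114 112 112 108 102  97 100 102 103 102] [106 109 109 111 114 114 112 108 109 133 171 198 206 206 209 207 208 207
 206 204 198 175 137  95  67  58  53  53  53  55  53  55  67  88 106]
[0.4947939  0.30485797 0.016     ]
[0.57628729 0.27464552 0.016     ]
[0.47880226 0.29366029 0.014     ]
[0.58181879 0.25622008 0.014     ]
tip [0.48978905 0.16447175 0.075     ] [0.4907582  0.16695411 0.083     ] [0.49281765 0.17222914 0.1       ]
collarfront [0.5086754  0.21616956 0.075     ] [0.50910401 0.2171723  0.083     ] [0.51001481 0.21930312 0.1       ]
groove (array([0.50071467, 0.19216499, 0.07281525]), [np.float64(1.5874176941709814), np.float64(0.7719715180578706), np.float64(1.1582026135109447), np.float64(0.7498951850951511)])
tip (array([0.49035949, 0.16413641, 0.06677511]), [np.float64(1.733462815530257), np.float64(0.8089053376915065), np.float64(0.5389636167251782), np.float64(2.0101909669165234)])
```

servo_tool --pt "0 0 -0.3 4 0 0 -0.4" --pt "0 0 -0.3 8 0 0 -0.4" --pt "0 0 -0.3 11.6 0 0 -0.4" --pt "0 0 -0.3 11.6 0 0 -0.4" --pt "0 1 -0.3 11.6 0 0 -0.4" --pt "0 1.5 -0.3 11.6 0 0 -0.4" --pt "0 1.9 -0.3 11.6 0 0 -0.4" --pt "0 1.9 -0.3 11.6 0 0 -0.4"

```text
clock: 3.5
position: [0.5048, 0.2066, 0.0962]
tool_rot: [3.14, -0.002, 1.215]
force: [-0.7, -0.2, 0.9]
grip_width: 0.0001
finger_force: 0.0
```

servo_tool --pt "0 0.2 0 0 0 0 0" --pt "0 0.4 0 0 0 0 0" --pt "0 0.6 0 0 0 0 0" --pt "0 0.6 0 0 0 0 0"

```text
clock: 3.9
position: [0.5062, 0.2111, 0.095]
tool_rot: [-3.142, 0.001, 1.215]
force: [0.3, -2.1, 2.1]
grip_width: 0.0
finger_force: 1.4
```

servo_tool --pt "0 0.2 0 0 0 0 0" --pt "0 0.4 0 0 0 0 0" --pt "0 0.5 0 0 0 0 0" --pt "0 0.5 0 0 0 0 0"

```text
clock: 4.3
position: [0.508, 0.216, 0.0949]
tool_rot: [-3.142, 0.0, 1.215]
force: [-0.2, -4.0, 2.2]
grip_width: -0.0002
finger_force: 1.8
```

servo_tool --pt "0 0.1 0 0 0 0 0" --pt "0 0.2 0 0 0 0 0" --pt "0 0.3 0 0 0 0 0" --pt "0 0.3 0 0 0 0 0"

```text
clock: 4.7
position: [0.5084, 0.2171, 0.0948]
tool_rot: [-3.141, 0.003, 1.214]
force: [-5.1, -14.0, 9.9]
grip_width: 0.0003
finger_force: 7.1
```

servo_tool --pt "0 0.1 0 0 0 0 0" --pt "0 0.2 0 0 0 0 0" --pt "0 0.2 0 0 0 0 0"

```text
clock: 5.0
position: [0.5085, 0.2174, 0.0947]
tool_rot: [-3.141, 0.006, 1.213]
force: [-8.6, -21.8, 16.9]
grip_width: -0.0
finger_force: 12.0
```

servo_tool --pt "0 -1 0 0 0 0 0" --pt "0 -2 0 -2 0 0 0" --pt "5 -5 0 -6 0 0 0" --pt "5 -5.2 0 -8 0 0 0" --pt "5 -5.2 0 -8 0 0 0" --pt "5 -5.2 0 -8 0 0 0" --pt "5 -5.2 0 -8 0 0 0"

```text
clock: 5.7
position: [0.4913, 0.1723, 0.1743]
tool_rot: [-3.141, 0.0, 1.216]
force: [-0.3, -0.2, -0.5]
grip_width: 0.0503
finger_force: 0.0
```

```bash
python3 - <<'E'
from h import *
from workcell import bot
f,o=wrist(bot); np.savez("W4.npz",**f); print(o["position"],o["tool_rot"],o["force"])
cv2.imwrite("pics/w4.png",f["frame"])
M=np.array([.5094,.2184]); a=np.array([.347,.938]); b=np.array([.938,-.347])
d=o["position"][:2]-M; print("axis mm",d@a*1e3,d@b*1e3)
S=bot.grab_frame("scene"); cv2.imwrite("pics/s4.png",np.hstack([cv2.resize(f["frame"][60:260,180:330],(450,600)),cv2.resize(S["frame"][150:250,310:368],(348,600))]))
E
```

```text
[0.49132419 0.17231327 0.17428106] [-3.14082993e+00  6.38628943e-06  1.21559502e+00] [-0.27876222 -0.22994353 -0.46416423]
axis mm -49.50165597764654 -0.9630136507712099
```

View pics/s4.png

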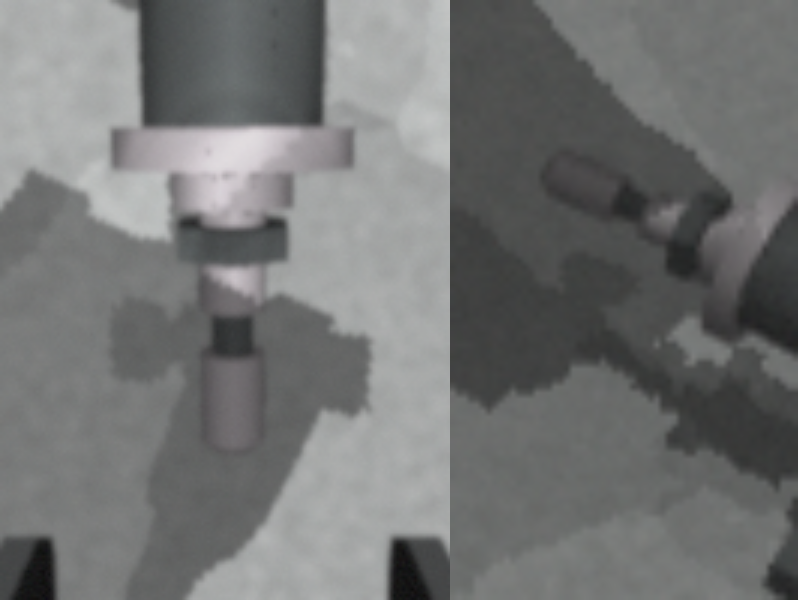

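The collar is now in, with the nose bare, and the tube has moved out with a gap of about 4 mm between shoulder and nose. Next I descend and grip.

servo_tool --pt "5 0 0.1 5 0 0 0" --pt "5 0 0.1 9 0 0 0" --pt "5 0 0.1 11.8 0 0 0" --pt "5 0 0.1 11.8 0 0 0" --pt "0 0 0.1 11.8 0 0 0" --pt "0 0 0.1 11.8 0 0 0" --pt "0 0 0.1 11.8 0 0 0" --pt "0 0 0.1 11.8 0 0 0" --force 60

```text
clock: 6.6
position: [0.4933, 0.1719, 0.0582]
tool_rot: [3.14, -0.002, 1.215]
force: [1.9, 0.8, 2.4]
grip_width: 0.0139
finger_force: 58.5
```

servo_tool --pt "0 -0.5 0 0 0 0 0" --pt "0 -1 0 0 0 0 0" --pt "0 -2 0 0 0 0 0" --pt "0 -3 0 0 0 0 0" --pt "0 -4 0 0 0 0 0"

```text
clock: 7.1
position: [0.4778, 0.1327, 0.0568]
tool_rot: [-3.141, 0.001, 1.215]
force: [0.7, -0.8, -1.5]
grip_width: 0.0139
finger_force: 58.5
```

servo_tool --pt "0 -2 0 0 0 0 0" --pt "0 -4 0 0 0 0 0" --pt "0 -4 0 -4 0 0 0" --pt "0 -4 0 -8 0 0 0" --pt "0 -4 3 -8 0 0 8" --pt "0 -4 3 -8 0 0 16" --pt "0 -4 3 -8 0 0 24" --pt "0 -4 3 -8 0 0 32" --pt "0 -4 3 -8 0 0 40" --pt "0 -4 3 -8 0 0 47"

```text
clock: 8.1
position: [0.492, 0.0852, 0.1367]
tool_rot: [3.141, 0.001, 0.388]
force: [1.0, 0.6, -1.0]
grip_width: 0.0136
finger_force: 58.9
```

servo_tool --pt "0 -2.4 4.4 0 0 0 0" --pt "0 -4.8 8.8 0 0 0 0" --pt "0 -7.2 13.2 0 0 0 0" --pt "0 -9.6 17.6 0 0 0 0" --pt "0 -11.9 22 0 0 0 0" --pt "0 -11.9 23.3 1 0 0 0" --pt "0 -11.9 23.3 3.5 0 0 0" --pt "0 -11.9 23.3 3.5 0 0 0" --pt "0 -11.9 23.3 3.5 0 0 0"

```text
clock: 9.0
position: [0.4719, -0.1742, 0.102]
tool_rot: [-3.14, 0.001, 0.395]
force: [0.1, 0.3, -1.1]
grip_width: 0.0138
finger_force: 59.0
```

```bash
python3 - <<'E'
from h import *
from workcell import bot
f,o=wrist(bot); np.savez("W5.npz",**f); print(o["position"],o["tool_rot"],o["force"],np.round(o["qpos"],2))
S=bot.grab_frame("scene"); cv2.imwrite("pics/s5.png",np.hstack([cv2.resize(f["frame"][60:310,150:350],(480,600)),cv2.resize(S["frame"][110:210,150:203],(318,600))]))
E
```

```text
[ 0.47190214 -0.17422055  0.10196362] [-3.14044753e+00  1.15342944e-03  3.95246848e-01] [ 0.09123125  0.30825702 -1.14142082] [ 0.45  0.53 -0.28  2.01  0.24  0.63 -1.17]
```

View pics/s5.png

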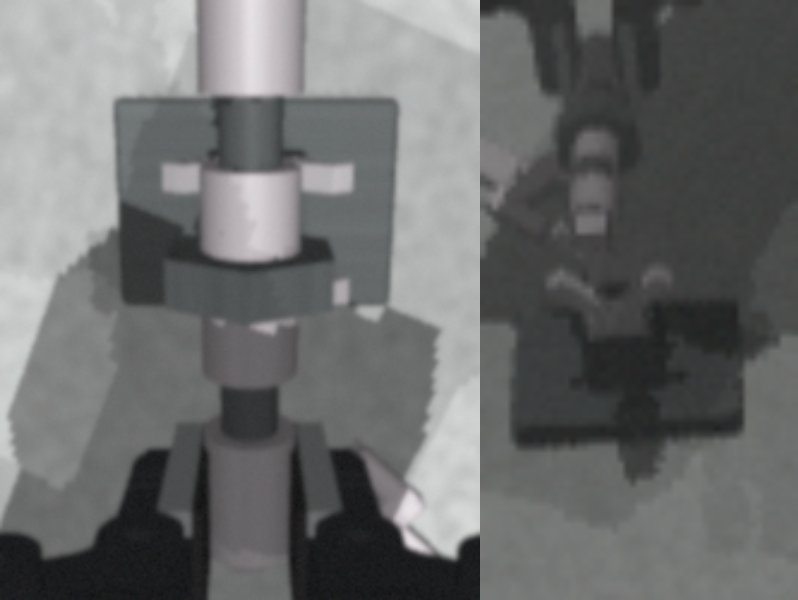

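servo_tool --pt "0 -0.25 0.1 0 0 0 0" --pt "0 -0.25 0.1 2.5 0 0 0" --pt "0 -0.25 0.1 4.5 0 0 0" --pt "0 -0.25 0.1 5 0 0 0" --pt "0 -0.25 0.1 5.3 0 0 0" --pt "0 -0.25 0.1 5.5 0 0 0" --pt "0 -0.25 0.1 5.5 0 0 0"

```text
clock: 9.8
position: [0.4709, -0.1766, 0.0478]
tool_rot: [3.141, -0.001, 0.395]
force: [-2.6, 0.9, 5.3]
grip_width: 0.0139
finger_force: 59.7
```

servo_tool --pt "0 0 0 0.1 0 0 0" --pt "0 0 0 0.2 0 0 0" --pt "0 0 0 0.2 0 0 0"

```text
clock: 10.1
position: [0.4709, -0.1768, 0.0463]
tool_rot: [3.141, -0.001, 0.395]
force: [-6.8, 1.6, 17.7]
grip_width: 0.014
finger_force: 61.1
```

```bash
python3 - <<'E'
from h import *
from workcell import bot
W=load("W5.npz"); p0=np.array([.4719,-.17422,.102]); R=Ro.from_euler('xyz',[-3.1404,.0012,.3952])
zt=.102+.0175
for n,(x,y),z in [("hex near",(250,318),zt+.014),("hex far",(250,262),zt+.014),("far plate far edge",(257,163),.067),("far plate near edge",(257,192),.067),("plateL",(162,177),.067),("plateR",(353,177),.067),("tube at near",(250,440),zt+.008),("tube far",(251,95),zt+.008),("near end",(248,560),zt+.004)]:
    q=onplane(ray(W,(150+x/2.4,60+y/2.4)),z); print(n,np.round(R.inv().apply(q-p0)*1e3,1),np.round(q,4))
f,o=wrist(bot); np.savez("W6.npz",**f); cv2.imwrite("pics/w6.png",f["frame"])
g=cv2.cvtColor(f["frame"],cv2.COLOR_BGR2GRAY); print(o["position"]); 
for c in (254,): print([int(v) for v in g[60:260:2,c]])
for c in (225,285): print(c,[int(v) for v in g[60:260:2,c]])
E
```

```text
hex near [ 37.6  -1.3 -31.5] [ 0.5062 -0.1585  0.1335]
hex far [ 45.8  -1.3 -31.6] [ 0.5137 -0.1554  0.1335]
far plate far edge [54.3  0.4 34.9] [ 0.5221 -0.1536  0.067 ]
far plate near edge [48.   0.4 34.9] [ 0.5163 -0.1561  0.067 ]
plateL [ 51.3 -20.4  35. ] [ 0.5114 -0.1357  0.067 ]
plateR [51.3 21.3 34.9] [ 0.5274 -0.1742  0.067 ]
tube at near [ 16.   -1.3 -25.5] [ 0.4862 -0.1669  0.1275]
tube far [ 68.5  -1.2 -25.6] [ 0.5347 -0.1468  0.1275]
near end [ -8.1  -1.6 -21.5] [ 0.4638 -0.1758  0.1235]
[ 0.47091161 -0.17677393  0.0463174 ]
[230, 228, 228, 229, 229, 228, 228, 228, 227, 228, 228, 227, 226, 226, 226, 225, 225, 225, 224, 224, 223, 186, 96, 108, 110, 112, 111, 109, 111, 111, 109, 110, 111, 110, 111, 110, 107, 116, 187, 218, 219, 218, 218, 216, 212, 216, 214, 202, 199, 200, 204, 208, 208, 199, 197, 193, 138, 59, 54, 76, 91, 94, 90, 93, 91, 92, 92, 92, 91, 93, 99, 109, 108, 110, 109, 109, 109, 110, 109, 109, 109, 107, 93, 63, 58, 62, 58, 56, 58, 60, 59, 57, 60, 80, 87, 104, 110, 110, 109, 110]
225 [202, 194, 192, 186, 182, 181, 180, 181, 182, 185, 183, 181, 179, 178, 180, 181
[... 165 characters left out ...]
, 58, 56, 55, 51, 54, 56, 65, 86, 91, 90, 89, 90, 89, 90, 90, 90, 89, 82, 88, 91, 100, 112, 115, 114, 114, 115, 114, 113, 106, 101, 102, 112, 115, 117, 117, 118, 121, 120, 96, 85, 83, 82, 81, 85, 84, 83, 83, 81, 81, 81]
285 [190, 191, 190, 190, 187, 187, 188, 190, 191, 191, 190, 190, 192, 195, 197, 197, 195, 184, 158, 105, 110, 118, 119, 120, 119, 117, 116, 117, 115, 115, 114, 117, 116, 114, 116, 114, 95, 134, 188, 195, 195, 195, 195, 194, 193, 178, 127, 110, 110, 105, 74, 57, 53, 54, 54, 57, 76, 101, 99, 100, 100, 100, 99, 100, 100, 100, 94, 70, 79, 89, 93, 103, 112, 114, 112, 113, 112, 113, 113, 112, 111, 111, 112, 112, 112, 117, 116, 117, 114, 111, 103, 97, 92, 84, 84, 82, 83, 85, 82, 82]
```

servo_tool --pt "0 0 -0.1 0 0 0 0" --pt "0 0 -0.2 0 0 0 0" --pt "0 0 -0.2 0 0 0 0"

```text
clock: 10.45
position: [0.4708, -0.1762, 0.0466]
tool_rot: [3.139, -0.002, 0.393]
force: [-2.2, -7.6, 13.8]
grip_width: 0.0139
finger_force: 60.7
```

servo_tool --pt "0 0 0.1 0 0 0 0" --pt "5 0 0.1 0 0 0 0" --pt "5 0 0.1 0 0 0 0" --pt "5 0 0.1 0 0 0 0" --pt "5 0 0.1 0 0 0 0" --pt "5 0 0.1 -4 0 0 0" --pt "5 0 0.1 -8 0 0 0" --pt "5 0 0.1 -11 0 0 0" --pt "5 0 0.1 -11 0 0 0"

```text
clock: 11.35
position: [0.4719, -0.1762, 0.1586]
tool_rot: [3.138, -0.004, 0.395]
force: [0.1, -0.1, -0.8]
grip_width: 0.0498
finger_force: 0.0
```

```bash
python3 - <<'E'
from h import *
from workcell import bot
f,o=wrist(bot); np.savez("W7.npz",**f); print(o["position"],o["tool_rot"],o["force"],np.round(o["qpos"],2))
S=bot.grab_frame("scene"); cv2.imwrite("pics/s7.png",np.hstack([cv2.resize(f["frame"][60:310,150:350],(480,600)),cv2.resize(S["frame"][110:210,150:203],(318,600))]))
E
```

```text
[ 0.47186474 -0.17616041  0.1585943 ] [ 3.13789636 -0.00415894  0.39450705] [ 0.13808616 -0.10716727 -0.75144752] [ 0.48  0.44 -0.31  1.98  0.2   0.74 -1.13]
```

View pics/s7.png

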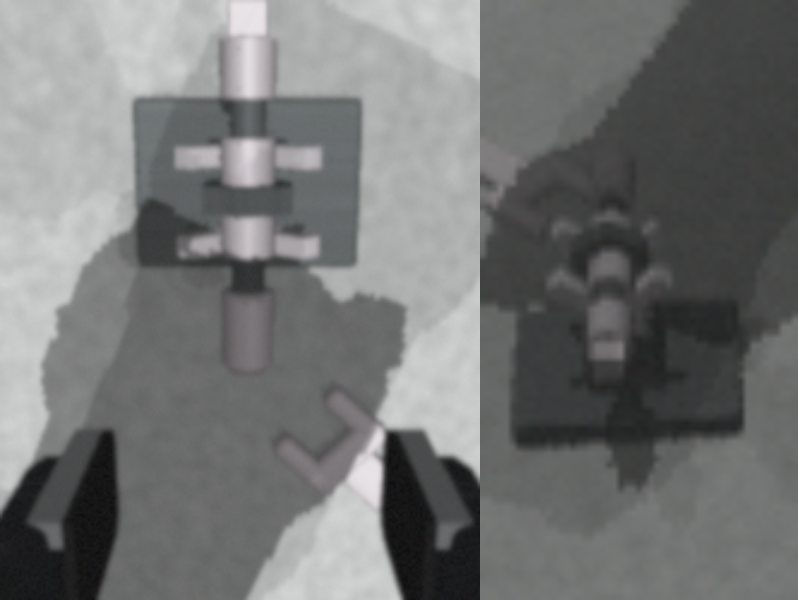

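The tube lies in the V with the hex between the plates and the square end at the far side. The next move turns the empty hand round to take that end.

servo_tool --pt "5 1 0 0 0 0 -8.5" --pt "5 2 0 0 0 0 -17" --pt "5 3 0 0 0 0 -25.5" --pt "5 4 0 0 0 0 -34" --pt "5 5 0 0 0 0 -42.5" --pt "5 6 0 0 0 0 -51" --pt "5 7 0 0 0 0 -59.5" --pt "5 7 0 0 0 0 -68" --pt "5 7 0 0 0 0 -76.5" --pt "5 7 0 0 0 0 -85"

```text
clock: 12.45
position: [0.5343, -0.1484, 0.1536]
tool_rot: [-3.14, -0.002, 1.885]
force: [-1.3, 0.6, 0.1]
grip_width: 0.05
finger_force: 0.0
```

servo_tool --pt "5 0 0 0 0 0 -8.5" --pt "5 0 0 0 0 0 -17" --pt "5 0 0 0 0 0 -25.5" --pt "5 0 0 0 0 0 -34" --pt "5 0 0 0 0 0 -42.5" --pt "5 0 0 0 0 0 -51" --pt "5 0 0 0 0 0 -59.5" --pt "5 0 0 0 0 0 -68" --pt "5 0 0 0 0 0 -76.5" --pt "5 0 0 0 0 0 -85"

```text
clock: 13.45
position: [0.5343, -0.1484, 0.1537]
tool_rot: [3.14, -0.001, -2.915]
force: [-0.2, 0.0, -0.0]
grip_width: 0.0499
finger_force: 0.0
```

servo_tool --pt "5 0 0 0 0 0 -8.5" --pt "5 0 0 0 0 0 -10" --pt "5 0 0 0 0 0 -10" --pt "5 0 0 0 0 0 -10"

```text
clock: 13.85
position: [0.5347, -0.1486, 0.1546]
tool_rot: [3.141, -0.0, -2.75]
force: [0.2, -0.4, -0.7]
grip_width: 0.0499
finger_force: 0.0
```

```bash
python3 - <<'E'
from h import *
from workcell import bot
f,o=wrist(bot); np.savez("W8.npz",**f); print(o["position"],o["tool_rot"],np.degrees(o["tool_rot"][2]),np.round(o["qpos"],2))
cv2.imwrite("pics/w8.png",f["frame"])
# tube in W7 (rows of hex, square tip) on z=.062 (+8)
W=load("W7.npz")
for n,(x,y),z in [("hex c",(248,197),.075),("sq base",(248,38),.068),("near tip",(247,370),.063),("plates far",(248,157),.067),("plates near",(248,245),.067)]:
    q=onplane(ray(W,(150+x/2.4,60+y/2.4)),z); d=totool(o,q-o["position"])*1e3; print(n,np.round(q,4),np.round(d,1))
E
```

```text
[ 0.53466868 -0.14855749  0.15457013] [ 3.14098354e+00 -3.25683867e-04 -2.75018541e+00] -157.57401673332708 [ 0.88  0.73 -1.06  1.82  0.74  1.05  1.49]
hex c [ 0.5096 -0.1591  0.075 ] [27.2 -0.2 79.6]
sq base [ 0.5489 -0.1428  0.068 ] [-15.4  -0.2  86.6]
near tip [ 0.4585 -0.18    0.063 ] [82.3 -0.1 91.6]
plates far [ 0.5193 -0.1551  0.067 ] [16.7 -0.2 87.6]
plates near [ 0.4958 -0.1649  0.067 ] [42.1 -0.3 87.6]
```

servo_tool --pt "5 -0.95 0 4 0 0 0" --pt "5 -0.95 0 8 0 0 0" --pt "5 -0.95 0 11 0 0 0" --pt "5 -0.95 0 11 0 0 0" --pt "0 -0.95 0 11 0 0 0" --pt "0 -0.95 0 11 0 0 0" --pt "0 -0.95 0 11 0 0 0" --pt "0 -0.95 0 11 0 0 0" --force 90

```text
clock: 14.7
position: [0.5445, -0.1455, 0.0463]
tool_rot: [-3.14, 0.002, -2.748]
force: [1.7, -2.1, 5.8]
grip_width: 0.0125
finger_force: 87.8
```

servo_tool --pt "0 0 0 -2 0 0 0" --pt "0 0 0 -6 0 0 0" --pt "0 0 0 -10 0 0 0" --pt "0 0 0 -10 0 0 8.5" --pt "0 0 0 -10 0 0 17" --pt "0 0 0 -10 0 0 25.5" --pt "0 0 0 -10 0 0 34" --pt "0 0 0 -10 0 0 42.5" --pt "0 0 0 -10 0 0 51" --pt "0 0 0 -10 0 0 59.5"

```text
clock: 15.7
position: [0.5435, -0.1451, 0.1455]
tool_rot: [3.141, 0.0, 2.492]
force: [-0.5, 1.2, -1.2]
grip_width: 0.0127
finger_force: 88.0
```

servo_tool --pt "0 0 0 0 0 0 8.5" --pt "0 0 0 0 0 0 17" --pt "0 0 0 0 0 0 25.5" --pt "0 0 0 0 0 0 34" --pt "0 0 0 0 0 0 42.5" --pt "0 0 0 0 0 0 51" --pt "0 0 0 0 0 0 59.5" --pt "0 0 0 0 0 0 68" --pt "0 0 0 0 0 0 73.3" --pt "0 0 0 0 0 0 73.3"

```text
clock: 16.7
position: [0.5437, -0.1449, 0.1455]
tool_rot: [3.141, 0.0, 1.217]
force: [-0.6, 0.8, -1.0]
grip_width: 0.0129
finger_force: 87.9
```

servo_tool --pt "0 3.5 -2.6 0 0 0 0" --pt "0 7 -5.2 0 0 0 0" --pt "0 10.5 -8 0 0 0 0" --pt "0 14 -10.6 0 0 0 0" --pt "0 17.5 -13.2 0 0 0 0" --pt "0 20.8 -15.8 0 0 0 0" --pt "0 20.8 -15.8 4 0 0 0" --pt "0 20.8 -15.8 8.8 0 0 0" --pt "0 20.8 -15.8 8.8 0 0 0" --pt "0 20.8 -15.8 8.8 0 0 0"

```text
clock: 17.7
position: [0.4668, 0.1049, 0.0577]
tool_rot: [-3.14, 0.001, 1.221]
force: [0.9, 0.5, -0.7]
grip_width: 0.0125
finger_force: 88.1
```

```bash
python3 - <<'E'
from h import *
from workcell import bot
f,o=wrist(bot); np.savez("W9.npz",**f); print(o["position"],o["tool_rot"],o["force"])
M=np.array([.5094,.2184]); a=np.array([.347,.938]); b=np.array([.938,-.347]); d=o["position"][:2]-M; print("axis mm",d@a*1e3,d@b*1e3)
cv2.imwrite("pics/w9.png",f["frame"])
S=bot.grab_frame("scene"); np.savez("S9.npz",**S)
p=cv2.resize(f["frame"][0:250,160:340],(432,600)); q=cv2.resize(S["frame"][150:225,300:346],(368,600))
cv2.imwrite("pics/s9.png",np.hstack([p,q]))
E
```

```text
[0.46683343 0.10488974 0.0576713 ] [-3.14039818e+00  5.15520904e-04  1.22066182e+00] [ 0.87410284  0.50822881 -0.7278931 ]
axis mm -121.24322575732398 -0.5393788338107081
```

View pics/s9.png

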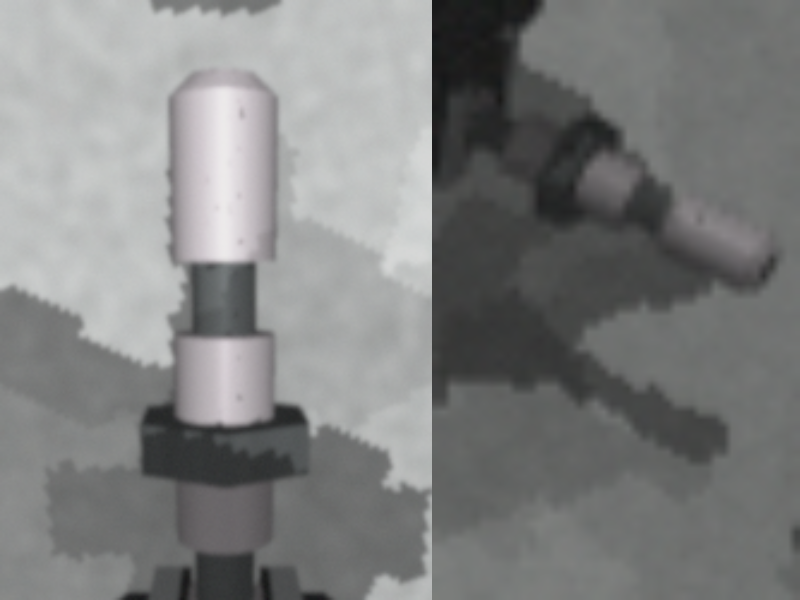

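The camera view shows the tube held straight by its square end, with the plain end pointing at the chuck. I'll advance gently.

servo_tool --pt "0 0 0.1 -0.1 0 0 0" --pt "0 1 0.1 -0.1 0 0 0" --pt "0 2 0.1 -0.1 0 0 0" --pt "0 2.6 0.1 -0.1 0 0 0" --pt "0 3 0.1 -0.1 0 0 0" --pt "0 3.4 0.1 -0.1 0 0 0" --pt "0 3.4 0.1 -0.1 0 0 0"

```text
clock: 18.5
position: [0.4791, 0.135, 0.0576]
tool_rot: [-3.141, 0.003, 1.218]
force: [-1.4, -7.6, 1.2]
grip_width: 0.013
finger_force: 88.3
```

servo_tool --pt "0 0 0.05 -0.1 0 0 0" --pt "0 0.1 0.05 -0.15 0 0 0" --pt "0 0.2 0.05 -0.15 0 0 0" --pt "0 0.2 0.05 -0.15 0 0 0"

```text
clock: 18.9
position: [0.481, 0.1381, 0.0594]
tool_rot: [-3.142, -0.0, 1.219]
force: [0.4, 0.4, -0.9]
grip_width: 0.013
finger_force: 88.2
```

servo_tool --pt "0 0.6 0 0 0 0 0" --pt "0 1.2 0 0 0 0 0" --pt "0 1.8 0 0 0 0 0" --pt "0 1.8 0 0 0 0 0"

```text
clock: 19.3
position: [0.4875, 0.1562, 0.0596]
tool_rot: [3.141, -0.001, 1.22]
force: [1.2, 0.2, -0.9]
grip_width: 0.0128
finger_force: 88.2
```

servo_tool --pt "0 0.6 0 0 0 0 0" --pt "0 1.2 0 0 0 0 0" --pt "0 1.8 0 0 0 0 0" --pt "0 1.8 0 0 0 0 0"

```text
clock: 19.7
position: [0.4936, 0.1729, 0.0595]
tool_rot: [3.142, -0.001, 1.219]
force: [1.1, 0.2, -0.4]
grip_width: 0.0131
finger_force: 88.2
```

servo_tool --pt "0 0.3 0 0 0 0 0" --pt "0 0.6 0 0 0 0 0" --pt "0 0.8 0 0 0 0 0" --pt "0 0.8 0 0 0 0 0"

```text
clock: 20.1
position: [0.4954, 0.1774, 0.0591]
tool_rot: [-3.141, 0.004, 1.217]
force: [-2.2, -9.4, 0.9]
grip_width: 0.0126
finger_force: 88.3
```

servo_tool --pt "0 0.2 0 0 0 0 0" --pt "0 0.4 0 0 0 0 0" --pt "0 0.4 0 0 0 0 0" --pt "0 0.4 0 0 0 0 0"

```text
clock: 20.5
position: [0.4959, 0.1788, 0.0588]
tool_rot: [-3.14, 0.008, 1.216]
force: [-6.8, -21.5, 7.6]
grip_width: 0.0124
finger_force: 89.1
```

servo_tool --pt "0 0.2 0 0 0 0 0" --pt "0 0.3 0 0 0 0 0" --pt "0 0.3 0 0 0 0 0"

```text
clock: 20.8
position: [0.4959, 0.1789, 0.0584]
tool_rot: [-3.139, 0.013, 1.215]
force: [-14.5, -34.4, 13.7]
grip_width: 0.0129
finger_force: 89.6
```

```bash
python3 - <<'E'
from h import *
from workcell import bot
f,o=wrist(bot); np.savez("W10.npz",**f); print(o["position"],o["force"])
M=np.array([.5094,.2184]); a=np.array([.347,.938]);d=o["position"][:2]-M; print(d@a)
g=cv2.cvtColor(f["frame"],cv2.COLOR_BGR2GRAY).astype(int)
# brightness profile along axis and at columns over the collar
for c in (230,254,278): print(c,g[60:240:2,c].tolist())
h=totool(o,np.r_[M,.1]-o["position"]); 
def px(X): q=f["R"]@X+f["t"]; q=f["mtx"]@q; return (q[:2]/q[2]).round(1)
A=np.r_[a,0]
for s,z in [(-8,.089),(0,.09),(1,.103),(9,.103),(18,.103)]: print(s,px(np.r_[M,z]+A*s/1e3*1))
E
```

```text
[0.49588509 0.17890721 0.05838203] [-14.46558562 -34.43824683  13.69330334]
-0.04173391493848857
230 [111, 111, 111, 111, 110, 107, 107, 107, 106, 109, 111, 110, 108, 106, 107, 110, 110, 109, 108, 108, 111, 109, 109, 109, 107, 108, 109, 109, 110, 111, 110, 112, 105, 103, 108, 105, 100, 96, 96, 95, 94, 92, 93, 94, 94, 96, 94, 85, 96, 161, 193, 195, 194, 195, 196, 199, 200, 199, 200, 199, 201, 200, 168, 109, 70, 54, 56, 56, 56, 54, 56, 84, 113, 115, 115, 113, 112, 116, 116, 117, 117, 116, 117, 117, 117, 115, 115, 116, 95, 84]
254 [128, 127, 127, 127, 126, 129, 129, 127, 127, 125, 126, 126, 126, 115, 112, 108, 110, 108, 108, 110, 109, 108, 108, 111, 110, 111, 110, 109, 110, 111, 112, 113, 112, 110, 110, 107, 108, 103, 105, 104, 106, 107, 110, 110, 109, 110, 109, 102, 94, 161, 210, 211, 214, 215, 216, 216, 216, 215, 214, 215, 213, 213, 210, 201, 143, 63, 55, 55, 58, 57, 57, 56, 56, 82, 110, 112, 111, 111, 112, 112, 111, 111, 111, 113, 113, 111, 98, 64, 57, 60]
278 [114, 113, 113, 114, 112, 112, 111, 111, 113, 112, 112, 111, 103, 97, 97, 98, 98, 98, 98, 97, 97, 98, 96, 97, 97, 98, 98, 98, 99, 97, 99, 98, 100, 100, 98, 99, 98, 98, 97, 95, 92, 93, 95, 95, 93, 96, 95, 91, 106, 185, 212, 212, 210, 210, 209, 210, 208, 205, 204, 203, 204, 201, 202, 182, 99, 59, 59, 59, 55, 55, 64, 102, 117, 118, 122, 121, 123, 123, 123, 120, 121, 120, 118, 117, 115, 117, 119, 119, 97, 85]
-8 [254.3 207.4]
0 [254.2 186.1]
1 [254.2 194. ]
9 [254.1 168.1]
18 [254.  137.6]
```

servo_tool --pt "0 -0.3 0 0 0 0 0" --pt "0 -0.6 0 0 0 0 0" --pt "0 -0.9 0 0 0 0 0" --pt "0 -0.9 0 0 0 0 0"

```text
clock: 21.25
position: [0.4954, 0.1772, 0.0595]
tool_rot: [3.142, -0.0, 1.218]
force: [0.1, -0.6, -0.4]
grip_width: 0.0123
finger_force: 88.3
```

servo_tool --pt "0 -0.2 0 0 0 0 0" --pt "0 -0.3 0 0 0 0 0" --pt "0 -0.3 0 0 0 0 0"

```text
clock: 21.55
position: [0.4945, 0.1749, 0.0596]
tool_rot: [3.141, -0.001, 1.219]
force: [0.9, 2.1, -1.3]
grip_width: 0.0124
finger_force: 88.3
```

```bash
cat > gap.py <<'E'
from h import *
from workcell import bot
f,o=wrist(bot); print(o["position"],o["force"])
g=cv2.cvtColor(f["frame"],cv2.COLOR_BGR2GRAY).astype(int)
M=np.array([.5094,.2184]); A=np.array([.347,.938,0]); b=np.array([.938,-.347,0])
def px(X): q=f["mtx"]@(f["R"]@X+f["t"]); return q[:2]/q[2]
d=o["position"][:2]-M; print("along",d@A[:2]*1e3)
# brightness sampled every mm along the axis at the height of tube-top (z=.083), lateral -6, 0 ,6 ; and collar top z=.103
for nm,z,l in [("collar z.103",.103,0),("collar side",.098,-16),("hex z.089",.089,0)]:
    v=[]
    for s in range(-70,25):
        u=px(np.r_[M,z]+A*s/1e3+b*l/1e3); i=u.round().astype(int)
        v.append(int(g[i[1],i[0]]) if 0<=i[1]<384 and 0<=i[0]<512 else -1)
    print(nm,"from -70:",v)
E
python3 gap.py
```

```text
[0.49445497 0.17490942 0.05957348] [ 0.89143023  2.06399871 -1.30961036]
along -45.98008919268387
collar z.103 from -70: [29, 31, 29, 31, 27, 27, 38, 121, 191, 188, 187, 191, 195, 197, 195, 166, 139, 123, 120, 117, 117, 115, 115, 116, 120, 125, 132, 134, 131, 132, 134, 131, 128, 129, 131, 129, 127, 126, 111, 110, 110, 109, 109, 111, 104, 79, 59, 59, 59, 58, 58, 59, 57, 65, 105, 111, 110, 110, 109, 110, 111, 110, 108, 67, 53, 56, 55, 58, 89, 90, 56, 140, 210, 209, 209, 213, 215, 215, 216, 216, 216, 212, 167, 108, 110, 111, 108, 106, 104, 105, 109, 112, 112, 111, 114]
collar side from -70: [26, 30, 25, 31, 30, 31, 30, 29, 27, 27, 29, 32, 32, 30, 31, 24, 29, 25, 26, 25, 28, 32, 28, 29, 27, 25, 29, 30, 28, 30, 30, 34, 36, 32, 33, 31, 31, 32, 31, 28, 32, 30, 34, 33, 70, 129, 146, 147, 146, 144, 142, 139, 119, 117, 114, 113, 116, 116, 117, 115, 116, 119, 119, 120, 119, 138, 143, 149, 143, 140, 139, 125, 122, 166, 197, 199, 199, 199, 200, 198, 195, 194, 153, 82, 76, 78, 78, 77, 79, 76, 73, 74, 75, 73, 75]
hex z.089 from -70: [194, 195, 192, 182, 155, 123, 119, 119, 118, 118, 116, 115, 114, 117, 117, 124, 133, 133, 134, 132, 131, 135, 133, 129, 130, 128, 129, 130, 127, 126, 112, 110, 110, 110, 110, 109, 111, 104, 84, 64, 58, 57, 58, 59, 58, 59, 55, 55, 79, 110, 110, 110, 110, 109, 110, 110, 109, 108, 99, 67, 53, 56, 55, 56, 80, 91, 86, 56, 140, 210, 209, 209, 212, 215, 215, 216, 216, 216, 216, 211, 199, 100, 109, 112, 112, 108, 106, 105, 105, 107, 110, 112, 112, 111, 114]
```

```bash
python3 - <<'E'
from h import *
M=np.array([.5094,.2184]); A=np.array([.347,.938,0])
for n in ("W10.npz","W3.npz","W9.npz"):
    f=load(n); g=cv2.cvtColor(f["frame"],cv2.COLOR_BGR2GRAY).astype(int)
    for z in (.103,.089):
        v=[]
        for s in np.arange(-25,16,1):
            q=f["mtx"]@(f["R"]@(np.r_[M,z]+A*s/1e3)+f["t"]); i=(q[:2]/q[2]).round().astype(int); v.append(int(g[max(i[1],0),i[0]]))
        print(n,z,"from -25",v)
E
python3 gap.py | head -2
```

```text
W10.npz 0.103 from -25 [110, 111, 111, 111, 108, 84, 64, 60, 61, 60, 59, 58, 60, 64, 108, 113, 112, 111, 111, 112, 112, 112, 102, 56, 57, 58, 55, 59, 143, 210, 213, 215, 216, 215, 216, 214, 212, 161, 94, 109, 109]
W10.npz 0.089 from -25 [60, 61, 58, 57, 58, 59, 57, 64, 108, 113, 113, 112, 112, 112, 112, 112, 112, 102, 67, 56, 58, 58, 55, 59, 143, 207, 212, 213, 214, 215, 215, 216, 214, 211, 195, 115, 102, 109, 109, 109, 107]
W3.npz 0.103 from -25 [56, 58, 57, 58, 56, 58, 57, 67, 100, 111, 114, 113, 112, 113, 114, 112, 112, 113, 89, 66, 57, 54, 50, 54, 59, 65, 95, 177, 197, 202, 208, 210, 209, 208, 206, 171, 133, 109, 112, 114, 114]
W3.npz 0.089 from -25 [56, 56, 58, 57, 67, 100, 111, 114, 112, 112, 113, 112, 114, 112, 113, 108, 89, 66, 53, 54, 50, 54, 59, 65, 95, 177, 197, 202, 207, 210, 209, 210, 206, 195, 168, 128, 105, 110, 110, 111, 107]
W9.npz 0.103 from -25 [117, 117, 117, 117, 117, 117, 117, 117, 116, 116, 116, 116, 116, 116, 116, 116, 116, 116, 116, 116, 116, 116, 116, 116, 116, 116, 116, 116, 116, 116, 119, 119, 119, 119, 119, 119, 119, 119, 119, 119, 119]
W9.npz 0.089 from -25 [188, 173, 116, 116, 116, 116, 116, 116, 116, 116, 116, 116, 116, 117, 117, 117, 117, 117, 117, 117, 117, 117, 117, 117, 117, 117, 117, 117, 117, 117, 117, 117, 117, 117, 117, 117, 117, 117, 117, 117, 116]
[0.49442373 0.17489056 0.05955514] [ 0.36548651  0.8177104  -0.47561783]
along -46.00861533436259
```

```bash
cat > prof.py <<'E'
from h import *
M=np.array([.5094,.2184]); A=np.array([.347,.938,0]); b=np.array([.938,-.347,0])
def edges(f,z,l,s0,s1):
    g=cv2.GaussianBlur(cv2.cvtColor(f["frame"],cv2.COLOR_BGR2GRAY).astype(np.float32),(3,3),0)
    s=np.arange(s0,s1,.25); X=(np.r_[M,z]+A*s[:,None]/1e3+b*l/1e3)@f["R"].T+f["t"]; q=X@f["mtx"].T; q=(q[:,:2]/q[:,2:]).astype(np.float32)
    v=cv2.remap(g,q[None,:,0],q[None,:,1],cv2.INTER_LINEAR)[0]; d=np.gradient(v)
    k=[i for i in range(1,len(d)-1) if abs(d[i])>4 and abs(d[i])>=abs(d[i-1]) and abs(d[i])>abs(d[i+1])]
    return [(float(s[i]),int(round(d[i]))) for i in k], q[-1]
E
python3 - <<'E'
from prof import *
from workcell import bot
f,o=wrist(bot); np.savez("W11.npz",**f)
for n in ("W3","W4","W10","W11"):
    f=load(n+".npz"); 
    print(n,"collar side",edges(f,.098,-16,-3,25)[0]); print("   ctr",edges(f,.103,0,-25,22)[0]); print("   gear",edges(f,.106,0,40,62)); print("  sleeve",edges(f,.09,-6,28,50)[0])
E
```

```text
W3 collar side [(2.5, 5), (9.5, -5), (10.25, -9), (11.0, -9), (12.0, -6)]
   ctr [(-17.25, 5), (-6.5, -6), (1.0, 13), (1.5, 13), (10.75, -11)]
   gear ([(40.25, 11), (53.75, -13), (56.25, 18)], array([250.53145 ,  60.008945], dtype=float32))
  sleeve [(40.75, 9)]
W4 collar side [(19.0, -11)]
   ctr [(-20.75, 6), (-14.25, 8), (-9.75, -13), (-1.5, 14), (18.5, -13)]
   gear ([(47.25, 14), (52.75, -16), (56.25, 21)], array([257.55606 ,  24.166836], dtype=float32))
  sleeve [(49.25, 10)]
W10 collar side [(3.0, -7), (4.75, 15), (12.0, -18)]
   ctr [(-20.5, -6), (-19.5, -5), (-11.75, 11), (-2.75, -12), (2.75, 31), (12.0, -28), (13.25, 4)]
   gear ([(41.0, 30), (51.25, -28), (52.75, -39)], array([253.6119 , -41.79275], dtype=float32))
  sleeve [(42.75, 24)]
W11 collar side [(3.0, 13), (12.0, -24)]
   ctr [(-24.75, -4), (-16.5, 11), (-7.25, -11), (-1.25, 5), (-0.25, -8), (1.0, 34), (12.0, -28)]
   gear ([(40.5, 27), (48.5, -112)], array([255.71838 , -60.584606], dtype=float32))
  sleeve [(43.0, 23)]
```

servo_tool --pt "0 0.2 0 0 0 0 0" --pt "0 0.4 0 0 0 0 0" --pt "0 0.5 0 0 0 0 0" --pt "0 0.5 0 0 0 0 0"

```text
clock: 22.1
position: [0.4959, 0.1787, 0.0593]
tool_rot: [-3.141, 0.001, 1.218]
force: [-0.2, -3.6, 0.7]
grip_width: 0.0125
finger_force: 88.3
```

servo_tool --pt "0 0.2 0 0 0 0 0" --pt "0 0.4 0 0 0 0 0" --pt "0 0.5 0 0 0 0 0" --pt "0 0.5 0 0 0 0 0"

```text
clock: 22.5
position: [0.4958, 0.1789, 0.0587]
tool_rot: [-3.14, 0.009, 1.216]
force: [-11.0, -26.8, 11.2]
grip_width: 0.013
finger_force: 89.3
```

```bash
python3 - <<'E'
from prof import *
from workcell import bot
f,o=wrist(bot); np.savez("W12.npz",**f); print(o["position"],o["force"],o["tool_rot"])
print("side",edges(f,.098,-16,-3,25)[0]); print("   ctr",edges(f,.103,0,-25,42)[0])
E
```

```text
[0.4957977  0.17889759 0.05867121] [-10.99460929 -26.7686312   11.24836628] [-3.13962724  0.0094131   1.21592521]
side [(-0.25, 5), (3.0, -7), (4.75, 15), (12.0, -17)]
   ctr [(-20.75, -6), (-11.75, 11), (-2.75, -11), (2.75, 31), (12.0, -28), (13.25, 4), (32.25, 4), (41.25, 28)]
```

```bash
python3 - <<'E'
from prof import *
from workcell import bot
S=bot.grab_frame("scene"); np.savez("S12.npz",**S); T=bot.grab_frame("top"); np.savez("T12.npz",**T)
for n in ("S.npz","S12.npz"):
    f=load(n); g=cv2.cvtColor(f["frame"],cv2.COLOR_BGR2GRAY).astype(np.float32)
    for z,l in ((.0935,18.5),(.085,24),(.075,26)):
        s=np.arange(-20,60,2.); X=(np.r_[M,z]+A*s[:,None]/1e3+b*l/1e3)@f["R"].T+f["t"]; q=X@f["mtx"].T; q=(q[:,:2]/q[:,2:]).astype(np.float32)
        v=cv2.remap(g,q[None,:,0],q[None,:,1],cv2.INTER_LINEAR)[0]; print(n,z,v.astype(int).tolist())
E
```

```text
S.npz 0.0935 [65, 97, 121, 125, 122, 124, 114, 78, 64, 66, 84, 110, 112, 114, 114, 55, 55, 56, 59, 58, 59, 60, 59, 61, 59, 59, 60, 60, 61, 60, 56, 91, 110, 112, 112, 112, 113, 103, 114, 120]
S.npz 0.085 [111, 101, 89, 83, 89, 94, 90, 63, 36, 38, 63, 89, 90, 90, 88, 59, 44, 45, 46, 46, 47, 47, 46, 46, 45, 46, 46, 47, 47, 47, 45, 50, 62, 61, 59, 63, 62, 65, 90, 95]
S.npz 0.075 [111, 111, 109, 110, 110, 110, 110, 110, 106, 106, 82, 62, 65, 66, 65, 52, 38, 37, 37, 37, 38, 42, 41, 37, 38, 36, 37, 37, 38, 38, 38, 39, 72, 102, 109, 111, 110, 84, 69, 72]
S12.npz 0.0935 [40, 42, 60, 67, 67, 66, 65, 59, 44, 44, 62, 99, 107, 109, 110, 95, 58, 56, 55, 56, 55, 55, 57, 57, 57, 61, 61, 63, 64, 62, 61, 72, 114, 121, 120, 118, 118, 109, 122, 127]
S12.npz 0.085 [81, 79, 77, 77, 74, 78, 76, 75, 41, 39, 45, 83, 90, 89, 89, 71, 50, 43, 44, 46, 46, 46, 46, 46, 46, 47, 47, 49, 50, 51, 50, 51, 66, 66, 67, 70, 68, 72, 98, 102]
S12.npz 0.075 [65, 65, 65, 66, 62, 64, 64, 64, 74, 79, 74, 66, 66, 69, 70, 63, 50, 33, 36, 34, 38, 36, 42, 36, 38, 39, 38, 39, 41, 41, 41, 38, 56, 102, 116, 116, 114, 90, 76, 79]
```

servo_tool --pt "0 0 0 -0.2 0 0 0" --pt "0 0 0 -0.3 0 0 0" --pt "0 0.2 0 -0.3 0 0 0" --pt "0 0.3 0 -0.3 0 0 0" --pt "0 0.3 0 -0.3 0 0 0"

```text
clock: 23.15
position: [0.4956, 0.1791, 0.0605]
tool_rot: [-3.138, 0.014, 1.215]
force: [-12.5, -37.3, 0.5]
grip_width: 0.0126
finger_force: 88.8
```

```bash
cat > col.py <<'E'
from prof import *
from workcell import bot
def curve(f,z,l,s):
    g=cv2.cvtColor(f["frame"],cv2.COLOR_BGR2GRAY).astype(np.float32)
    X=(np.r_[M,z]+A*s[:,None]/1e3+b*l/1e3)@f["R"].T+f["t"]; q=X@f["mtx"].T; q=(q[:,:2]/q[:,2:]).astype(np.float32)
    return cv2.remap(g,q[None,:,0],q[None,:,1],cv2.INTER_LINEAR)[0]
def cross(v,s):  # position of half level between end plateaus
    h=(v[:3].mean()+v[-3:].mean())/2; i=np.where(np.diff(np.sign(v-h)))[0]; return [round(float(s[k]+(h-v[k])/(v[k+1]-v[k])*(s[1]-s[0])),2) for k in i]
S=bot.grab_frame("scene"); o=bot.observe(); d=o["position"][:2]-M; print("along",d@A[:2]*1e3,o["position"],o["force"])
for n,f in (("start",load("S.npz")),("now",S)):
    print(n,"collar back",[cross(curve(f,z,l,s),s) for z,l in ((.0935,18.5),(.085,24),(.09,21)) for s in (np.arange(5,16,.25),)],"sleeve back",[cross(curve(f,z,l,s),s) for z,l in ((.0935,18.5),(.075,26)) for s in (np.arange(37,47,.25),)])
E
python3 col.py
```

```text
along -41.70927366357168 [0.49550574 0.17907381 0.06050868] [-12.74152074 -37.23718959   0.0879121 ]
start collar back [[9.02], [9.47], [8.99]] sleeve back [[41.84], [43.96]]
now collar back [[10.58], [10.32], [10.49]] sleeve back [[42.77], [44.85]]
```

```bash
python3 - <<'E'
from col import *
s=np.arange(-30,4,1.)
for n,f in (("start",load("S.npz")),("now",S)):
    for z,l in ((.085,8),(.083,11),(.08,13)): print(n,z,curve(f,z,l,s).astype(int).tolist())
for n,f in (("start",load("T.npz")),("now",bot.grab_frame("top"))):
    for z,l in ((.088,0),(.088,-4)): print("T",n,z,curve(f,z,l,s).astype(int).tolist())
E
```

```text
along -41.73729066734038 [0.49554112 0.17903085 0.06052259] [-12.17267797 -36.41292648   0.190078  ]
start collar back [[9.02], [9.47], [8.99]] sleeve back [[41.84], [43.96]]
now collar back [[10.56], [10.43], [10.52]] sleeve back [[42.65], [44.89]]
start 0.085 [58, 65, 69, 73, 74, 77, 74, 71, 80, 100, 118, 127, 127, 127, 126, 127, 128, 128, 127, 125, 102, 73, 65, 64, 64, 64, 71, 86, 102, 111, 116, 117, 119, 120]
start 0.083 [61, 61, 61, 62, 62, 61, 59, 64, 73, 90, 105, 112, 112, 110, 110, 110, 110, 110, 108, 104, 88, 71, 65, 65, 65, 66, 72, 85, 100, 106, 108, 109, 110, 113]
start 0.08 [51, 48, 49, 53, 54, 52, 48, 51, 51, 69, 85, 84, 83, 84, 86, 85, 83, 82, 81, 76, 66, 60, 59, 58, 54, 53, 60, 72, 86, 97, 101, 103, 104, 105]
now 0.085 [44, 40, 39, 39, 38, 39, 41, 41, 41, 46, 56, 64, 65, 66, 67, 67, 67, 66, 67, 66, 64, 59, 50, 42, 39, 42, 45, 54, 72, 94, 108, 109, 111, 112]
now 0.083 [43, 40, 38, 39, 39, 40, 40, 39, 38, 43, 54, 62, 64, 64, 64, 64, 66, 68, 67, 65, 62, 57, 49, 42, 39, 38, 42, 53, 71, 91, 103, 104, 106, 106]
now 0.08 [51, 49, 54, 62, 68, 68, 69, 68, 69, 67, 64, 63, 61, 60, 59, 58, 58, 58, 58, 58, 57, 53, 44, 36, 37, 39, 41, 45, 65, 86, 97, 101, 102, 101]
T start 0.088 [71, 70, 70, 75, 82, 92, 104, 118, 131, 139, 145, 147, 147, 147, 145, 143, 139, 132, 120, 106, 90, 76, 70, 65, 66, 67, 67, 67, 68, 69, 68, 67, 69, 77]
T start 0.088 [78, 78, 77, 77, 79, 82, 88, 95, 101, 105, 106, 107, 108, 109, 108, 105, 100, 94, 84, 73, 69, 64, 64, 65, 65, 66, 67, 67, 67, 70, 72, 74, 76, 82]
T now 0.088 [50, 51, 51, 52, 53, 53, 53, 53, 54, 55, 55, 56, 56, 56, 56, 56, 57, 56, 57, 58, 58, 59, 58, 59, 60, 60, 61, 62, 61, 61, 61, 62, 62, 62]
T now 0.088 [52, 52, 53, 54, 53, 53, 54, 55, 56, 56, 57, 57, 57, 58, 58, 58, 59, 60, 60, 60, 60, 60, 60, 60, 61, 61, 62, 62, 63, 63, 64, 64, 65, 65]
```

```bash
python3 - <<'E'
from col import *
s=np.arange(48,62,.25); s2=np.arange(95,115,.25)
for n,f in (("start",load("S.npz")),("s9",load("S9.npz")),("s12",load("S12.npz")),("now",S)):
    print(n,[cross(curve(f,z,l,s),s) for z,l in ((.095,24),(.1,18),(.085,29))],[cross(curve(f,z,l,s2),s2) for z,l in ((.095,24),(.085,29))])
a0=load("S.npz")["frame"];w=lambda im:cv2.cvtColor(im,cv2.COLOR_BGR2GRAY).astype(np.float32)[195:285,385:480]
for n in ("S9","S12"): print(n,cv2.phaseCorrelate(w(a0),w(load(n+".npz")["frame"]),cv2.createHanningWindow((95,90),cv2.CV_32F)))
print(cv2.phaseCorrelate(w(a0),w(S["frame"]),cv2.createHanningWindow((95,90),cv2.CV_32F)))
E
```

```text
along -41.717519227826585 [0.49552457 0.17905805 0.06051495] [-12.01687465 -37.02615379  -1.05193817]
start collar back [[9.02], [9.47], [8.99]] sleeve back [[41.84], [43.96]]
now collar back [[10.58], [10.35], [10.49]] sleeve back [[42.71], [44.88]]
start [[56.69], [57.49], [55.4]] [[103.82], [103.78]]
s9 [[50.62], [50.4], [54.05]] [[103.84], [103.6]]
s12 [[56.7], [58.17], [55.98]] [[103.81], [103.61]]
now [[56.66], [57.56], [55.87]] [[103.85], [103.56]]
S9 ((0.04140862195048811, 0.006279389415595915), 1.0342317210303413)
S12 ((0.10629403765455692, 0.021699517229173182), 0.9909923092082694)
((-0.041167624708371875, 0.017693796660978478), 1.0273691208274276)
```

servo_tool --pt "0 -0.6 0 0.2 0 0 0" --pt "0 -1.1 0 0.2 0 0 0" --pt "3.5 -1.1 0 0.2 0 0 0" --pt "3.5 -1.1 0 0.2 0 0 0" --pt "3.5 -1.1 0 0.2 0 0 0" --pt "3.5 -1.1 0 -4 0 0 0" --pt "3.5 -3 0 -5 0 0 0" --pt "0 -5.5 0 -5 0 0 0" --pt "0 -5.5 0 -5 0 0 0" --pt "0 -5.5 0 -5 0 0 0"

```text
clock: 24.35
position: [0.4801, 0.1352, 0.1127]
tool_rot: [3.141, -0.0, 1.218]
force: [0.5, 0.6, 0.7]
grip_width: 0.0004
finger_force: 0.0
```

```bash
python3 - <<'E'
from col import *
s=np.arange(-30,4,1.)
print(o["tool_rot"],o["grip_width"],"lat",d@b[:2]*1e3)
for n,f in (("start",load("S.npz")),("now",S)):
    for z,l in ((.085,8),(.083,11)): print(n,z,curve(f,z,l,s).astype(int).tolist())
f,_=wrist(bot); np.savez("W14.npz",**f)
print("ctr",edges(f,.103,0,-25,22)[0],"hex",edges(f,.088,0,-60,5)[0])
E
```

```text
along -87.65731438618808 [0.4801543  0.13576774 0.112617  ] [-0.19517295  0.08705082 -0.40951791]
start collar back [[9.02], [9.47], [8.99]] sleeve back [[41.84], [43.96]]
now collar back [[10.53], [10.22], [10.62]] sleeve back [[42.7], [44.89]]
[ 3.14134262e+00 -7.15146214e-04  1.21878566e+00] -0.00016077198314067378 lat 1.2409310599651966
start 0.085 [58, 65, 69, 73, 74, 77, 74, 71, 80, 100, 118, 127, 127, 127, 126, 127, 128, 128, 127, 125, 102, 73, 65, 64, 64, 64, 71, 86, 102, 111, 116, 117, 119, 120]
start 0.083 [61, 61, 61, 62, 62, 61, 59, 64, 73, 90, 105, 112, 112, 110, 110, 110, 110, 110, 108, 104, 88, 71, 65, 65, 65, 66, 72, 85, 100, 106, 108, 109, 110, 113]
now 0.085 [61, 63, 64, 64, 67, 79, 100, 116, 125, 128, 128, 128, 128, 128, 128, 128, 114, 90, 72, 62, 60, 60, 60, 59, 57, 56, 68, 97, 121, 120, 117, 118, 120, 120]
now 0.083 [57, 59, 59, 59, 59, 69, 84, 101, 112, 115, 116, 115, 113, 112, 113, 113, 106, 95, 76, 62, 60, 61, 60, 60, 58, 53, 60, 84, 103, 107, 109, 111, 112, 114]
ctr [(-23.75, 20), (-12.75, -21), (-5.25, 23), (-1.75, -18), (-0.5, 15), (1.25, -22), (3.0, 27), (12.25, -19), (21.25, -56)] hex [(-50.0, 10), (-34.5, -14), (-24.5, 18), (-12.0, -19), (-4.0, 21), (-0.25, -18), (1.0, 15), (3.25, -20)]
```

servo_tool --pt "0 0 -0.05 3 0 0 0" --pt "0 0 -0.05 5 0 0 0" --pt "0 0 -0.05 5 0 0 0" --pt "0 0.7 -0.05 5 0 0 0" --pt "0 1.2 -0.05 5 0 0 0" --pt "0 1.5 -0.05 5 0 0 0" --pt "0 1.7 -0.05 5 0 0 0" --pt "0 1.9 -0.05 5 0 0 0" --pt "0 1.9 -0.05 5 0 0 0"

```text
clock: 25.35
position: [0.4857, 0.1523, 0.0626]
tool_rot: [-3.141, 0.002, 1.218]
force: [-2.6, -5.5, 3.7]
grip_width: 0.0003
finger_force: 3.0
```

servo_tool --pt "0 0.2 0 0 0 0 0" --pt "0 0.4 0 0 0 0 0" --pt "0 0.6 0 0 0 0 0" --pt "0 0.6 0 0 0 0 0"

```text
clock: 25.75
position: [0.4859, 0.1534, 0.062]
tool_rot: [-3.14, 0.01, 1.215]
force: [-10.7, -28.9, 13.2]
grip_width: 0.0002
finger_force: 15.1
```

```bash
python3 col.py
```

```text
along -69.13916343389751 [0.48596339 0.15336092 0.06198975] [-11.86902498 -28.83234127  13.41037901]
start collar back [[9.02], [9.47], [8.99]] sleeve back [[41.84], [43.96]]
now collar back [[10.37], [10.21], [10.51]] sleeve back [[42.73], [44.9]]
```

servo_tool --pt "0 0.2 0 -0.1 0 0 0" --pt "0 0.4 0 -0.2 0 0 0" --pt "0 0.6 0 -0.2 0 0 0" --pt "0 0.6 0 -0.2 0 0 0"

```text
clock: 26.2
position: [0.4857, 0.154, 0.0627]
tool_rot: [-3.137, 0.019, 1.213]
force: [-18.7, -51.3, 11.3]
grip_width: 0.0001
finger_force: 27.2
```

```bash
python3 col.py
```

```text
along -68.63084290971237 [0.48575155 0.15398121 0.06270914] [-18.20463104 -51.45466428  10.62740203]
start collar back [[9.02], [9.47], [8.99]] sleeve back [[41.84], [43.96]]
now collar back [[10.47], [10.41], [10.4]] sleeve back [[42.77], [44.88]]
```

servo_tool --pt "0 -0.6 0 0.2 0 0 0" --pt "0 -1.5 0 0.2 0 0 0" --pt "0 -3 0 0 0 0 0" --pt "0 -4 0 -4 0 0 0" --pt "0 -4 0 -7 0 0 0" --pt "0 -4 0 -7 0 0 0"

```text
clock: 26.85
position: [0.4778, 0.1268, 0.1381]
tool_rot: [3.137, -0.003, 1.218]
force: [0.1, -0.1, 0.2]
grip_width: -0.0
finger_force: 0.0
```

```bash
cat > tube.py <<'E'
from col import *
s=np.arange(-32,4,1.)
print("lat",d@b[:2]*1e3,o["tool_rot"])
for n,f in (("start",load("S.npz")),("now",S)):
    print(n,curve(f,.085,8,s).astype(int).tolist(),"groove",cross(curve(f,.085,8,s[6:17]),s[6:17]),"hex",cross(curve(f,.085,8,s[17:26]),s[17:26]))
E
python3 tube.py
```

```text
along -97.31389668948829 [0.47724162 0.12655039 0.13639742] [ 0.66233599 -0.15590143 -0.67827295]
start collar back [[9.02], [9.47], [8.99]] sleeve back [[41.84], [43.96]]
now collar back [[10.5], [10.27], [10.45]] sleeve back [[42.77], [44.99]]
lat 1.7072549791646956 [ 3.13833876e+00 -2.12532224e-03  1.21777600e+00]
start [95, 72, 58, 65, 69, 73, 74, 77, 74, 71, 80, 100, 118, 127, 127, 127, 126, 127, 128, 128, 127, 125, 102, 73, 65, 64, 64, 64, 71, 86, 102, 111, 116, 117, 119, 120] groove [-20.93] hex [-9.83]
now [96, 74, 61, 65, 66, 67, 68, 71, 70, 70, 75, 93, 115, 127, 128, 128, 128, 128, 128, 128, 127, 124, 102, 73, 62, 60, 59, 59, 62, 70, 84, 103, 115, 117, 118, 119] groove [-20.72] hex [-9.82]
```

servo_tool --pt "0 4 -0.1 -2 0 0 0" --pt "0 8 -0.1 -2 0 0 0" --pt "0 12.3 -0.1 -2 0 0 0" --pt "0 12.4 -0.1 -2 0 0 0" --pt "0 12.4 -0.1 1 0 0 0" --pt "0 12.4 -0.1 2.8 0 0 0" --pt "0 12.4 -0.1 2.8 0 0 0"

```text
clock: 27.6
position: [0.5166, 0.2426, 0.1038]
tool_rot: [-3.139, 0.003, 1.219]
force: [1.3, 0.2, -0.9]
grip_width: 0.0003
finger_force: 0.0
```

```bash
python3 tube.py | sed -n '1p;4p'
```

```text
along 25.881917735498824 [0.51730771 0.24306732 0.10541155] [-0.87692022  0.11388617  0.81432943]
lat -1.1421254004683052 [-3.13978117e+00  1.65597974e-03  1.21887102e+00]
```

servo_tool --pt "0 0 0.15 0.3 0 0 0" --pt "0 0 0.15 0.6 0 0 0" --pt "0 0 0.15 0.6 0 0 0" --pt "0 0 0.15 0.6 0 0 0"

```text
clock: 28.05
position: [0.5197, 0.2431, 0.1009]
tool_rot: [3.141, -0.0, 1.218]
force: [0.2, -0.4, 0.5]
grip_width: 0.0003
finger_force: 0.0
```

servo_tool --pt "0 0 0 0.25 0 0 0" --pt "0 0 0 0.25 0 0 0" --pt "0 -0.2 0 0.25 0 0 0" --pt "0 -0.3 0 0.25 0 0 0" --pt "0 -0.4 0 0.25 0 0 0" --pt "0 -0.5 0 0.25 0 0 0" --pt "0 -0.5 0 0.25 0 0 0"

```text
clock: 28.75
position: [0.5179, 0.2387, 0.0981]
tool_rot: [3.141, -0.001, 1.219]
force: [2.0, 2.1, -1.8]
grip_width: -0.0004
finger_force: 1.5
```

servo_tool --pt "0 -0.1 0 0 0 0 0" --pt "0 -0.2 0 0 0 0 0" --pt "0 -0.3 0 0 0 0 0" --pt "0 -0.3 0 0 0 0 0"

```text
clock: 29.15
position: [0.5174, 0.2374, 0.0983]
tool_rot: [3.141, -0.004, 1.219]
force: [5.9, 11.4, -5.5]
grip_width: -0.0002
finger_force: 6.4
```

```bash
python3 tube.py
```

```text
along 20.559660661619787 [0.51737079 0.23736993 0.0983071 ] [ 5.40797638 11.94515522 -6.42740569]
start collar back [[9.02], [9.47], [8.99]] sleeve back [[41.84], [43.96]]
now collar back [[9.39], [9.57], [9.31]] sleeve back [[41.3], [44.02]]
lat 0.894029195057695 [ 3.14101556 -0.00359326  1.2194319 ]
start [95, 72, 58, 65, 69, 73, 74, 77, 74, 71, 80, 100, 118, 127, 127, 127, 126, 127, 128, 128, 127, 125, 102, 73, 65, 64, 64, 64, 71, 86, 102, 111, 116, 117, 119, 120] groove [-20.93] hex [-9.83]
now [65, 57, 49, 49, 47, 46, 46, 48, 48, 49, 54, 63, 71, 75, 75, 76, 76, 76, 76, 76, 76, 75, 67, 53, 46, 42, 41, 42, 45, 55, 65, 71, 74, 76, 76, 77] groove [-21.15] hex [-9.61]
```

servo_tool --pt "0 -0.2 0 0 0 0 0" --pt "0 -0.3 0 0 0 0 0" --pt "0 -0.3 0 0 0 0 0"

```text
clock: 29.5
position: [0.5171, 0.2369, 0.0987]
tool_rot: [3.14, -0.008, 1.221]
force: [11.3, 23.4, -13.6]
grip_width: -0.0001
finger_force: 12.8
```

servo_tool --pt "0 0.6 0 0 0 0 0" --pt "0 1.2 0 0 0 0 0" --pt "0 1.2 0 -4 0 0 0" --pt "0 1.2 0 -6 0 0 0" --pt "3.5 -3.5 0 -6 0 0 0" --pt "3.5 -6 0 -6 0 0 0" --pt "3.5 -6 0 -6 0 0 0" --pt "3.5 -6 0 -6 0 0 0"

```text
clock: 30.3
position: [0.4951, 0.1759, 0.1582]
tool_rot: [3.141, 0.0, 1.217]
force: [-0.4, 0.6, -0.6]
grip_width: 0.035
finger_force: 0.0
```

```bash
python3 tube.py
```

```text
along -44.06816777721575 [0.49521414 0.17666687 0.15811964] [ 0.33299911  0.77584409 -0.39351352]
start collar back [[9.02], [9.47], [8.99]] sleeve back [[41.84], [43.96]]
now collar back [[9.16], [9.41], [9.05]] sleeve back [[41.7], [43.94]]
lat 1.1750541965191708 [ 3.14152099e+00 -9.85971704e-05  1.21834829e+00]
start [95, 72, 58, 65, 69, 73, 74, 77, 74, 71, 80, 100, 118, 127, 127, 127, 126, 127, 128, 128, 127, 125, 102, 73, 65, 64, 64, 64, 71, 86, 102, 111, 116, 117, 119, 120] groove [-20.93] hex [-9.83]
now [64, 56, 48, 47, 43, 42, 44, 47, 47, 46, 50, 60, 70, 74, 73, 74, 73, 72, 73, 78, 92, 109, 98, 70, 59, 55, 53, 55, 63, 78, 94, 103, 107, 109, 111, 111] groove [-21.05] hex [-8.82]
```

servo_tool --pt "3.5 0 0 4 0 0 0" --pt "3.5 0 0 8 0 0 0" --pt "3.5 0 0 9.8 0 0 0" --pt "3.5 0 0 9.8 0 0 0" --pt "0 0 0 9.8 0 0 0" --pt "0 0 0 9.8 0 0 0" --pt "0 0 0 9.8 0 0 0" --pt "0 -0.2 0 9.8 0 0 0" --pt "0 -0.4 0 9.8 0 0 0" --pt "0 -0.4 0 9.8 0 0 0" --force 60

```text
clock: 31.35
position: [0.4945, 0.1737, 0.0607]
tool_rot: [3.14, -0.003, 1.219]
force: [2.6, 6.9, -0.8]
grip_width: 0.0131
finger_force: 58.5
```

servo_tool --pt "0 -0.2 0 0 0 0 0" --pt "0 -0.4 0 0 0 0 0" --pt "0 -0.4 0 0 0 0 0"

```text
clock: 31.65
position: [0.4944, 0.173, 0.0614]
tool_rot: [3.139, -0.008, 1.221]
force: [7.9, 20.1, -0.9]
grip_width: 0.0134
finger_force: 58.6
```

It held against a 21 N tug, so the tube is locked. I'll relax the pull, release and retreat.

servo_tool --pt "0 0.4 0 0 0 0 0" --pt "0 0.6 0 0 0 0 0" --pt "4.5 0.6 0 0 0 0 0" --pt "4.5 0.6 0 0 0 0 0" --pt "4.5 0.6 0 0 0 0 0" --pt "4.5 0.6 0 -4 0 0 0" --pt "4.5 0.6 0 -9 0 0 0" --pt "4.5 -4 0 -13 0 0 0" --pt "4.5 -6 0 -13 0 0 0" --pt "4.5 -6 0 -13 0 0 0"

```text
clock: 32.65
position: [0.4713, 0.109, 0.1913]
tool_rot: [3.139, 0.001, 1.215]
force: [-0.8, 1.1, 0.4]
grip_width: 0.0448
finger_force: 0.0
```

```bash
python3 tube.py; python3 - <<'E'
from h import *
from workcell import bot
T=load("T.npz");N=bot.grab_frame("top")
for n,(x,y) in dict(A=(261,130),B=(293,295),can=(342,95)).items():
    w=lambda f:f["frame"][y-20:y+20,x-20:x+20].astype(int); print(n,np.abs(w(T)-w(N)).mean())
E
```

```text
along -114.06438985859933 [0.47163409 0.11076714 0.19073465] [-0.45357692  0.45131551 -0.5109977 ]
start collar back [[9.02], [9.47], [8.99]] sleeve back [[41.84], [43.96]]
now collar back [[9.04], [9.47], [9.03]] sleeve back [[41.65], [44.05]]
lat 1.9241816903403235 [3.13998258e+00 3.36799072e-04 1.21568851e+00]
start [95, 72, 58, 65, 69, 73, 74, 77, 74, 71, 80, 100, 118, 127, 127, 127, 126, 127, 128, 128, 127, 125, 102, 73, 65, 64, 64, 64, 71, 86, 102, 111, 116, 117, 119, 120] groove [-20.93] hex [-9.83]
now [65, 67, 69, 71, 68, 67, 69, 81, 96, 109, 120, 124, 124, 125, 125, 124, 125, 126, 121, 110, 84, 64, 58, 57, 58, 58, 58, 57, 66, 91, 113, 116, 116, 116, 118, 119] groove [-23.45] hex [-12.17]
A 14.507291666666667
B 4.222291666666667
can 14.476041666666667
```

servo_tool --pt "0 0 -0.1 4 0 0 0" --pt "0 1 -0.1 8 0 0 0" --pt "0 2 -0.1 12.8 0 0 0" --pt "0 3 -0.1 12.8 0 0 0" --pt "0 3.8 -0.1 12.8 0 0 0" --pt "0 4.2 -0.1 12.8 0 0 0" --pt "0 4.4 -0.1 12.8 0 0 0" --pt "0 4.6 -0.1 12.8 0 0 0" --pt "0 4.6 -0.1 12.8 0 0 0"

```text
clock: 33.65
position: [0.4862, 0.1534, 0.0637]
tool_rot: [3.141, 0.004, 1.216]
force: [-6.7, -15.2, 2.5]
grip_width: 0.0002
finger_force: 7.8
```

```bash
python3 tube.py
```

```text
along -69.01857718869174 [0.48619308 0.1534045  0.06372164] [ -6.21176461 -14.30442842   2.35388352]
start collar back [[9.02], [9.47], [8.99]] sleeve back [[41.84], [43.96]]
now collar back [[9.08], [9.38], [8.97]] sleeve back [[41.64], [44.0]]
lat 0.7853431199222258 [3.14058285 0.00394126 1.21644308]
start [95, 72, 58, 65, 69, 73, 74, 77, 74, 71, 80, 100, 118, 127, 127, 127, 126, 127, 128, 128, 127, 125, 102, 73, 65, 64, 64, 64, 71, 86, 102, 111, 116, 117, 119, 120] groove [-20.93] hex [-9.83]
now [60, 55, 49, 47, 46, 47, 51, 56, 57, 58, 62, 77, 98, 113, 115, 115, 116, 116, 115, 114, 115, 116, 96, 69, 59, 57, 56, 57, 65, 85, 104, 115, 120, 122, 123, 125] groove [-20.62] hex [-9.72]
```

servo_tool --pt "0 0.3 0 0 0 0 0" --pt "0 0.6 0 0 0 0 0" --pt "0 0.6 0 0 0 0 0" --pt "0 0 0 0 0 0 0" --pt "0 -1 0 0 0 0 0" --pt "0 -3 0 0 0 0 0" --pt "0 -5 0 -4 0 0 0" --pt "0 -5 0 -9 0 0 0" --pt "0 -5 0 -13 0 0 0" --pt "0 -5 0 -13 0 0 0"

```text
clock: 34.7
position: [0.4717, 0.1098, 0.1982]
tool_rot: [3.133, -0.005, 1.218]
force: [0.8, 0.3, -0.4]
grip_width: 0.0
finger_force: 0.0
```

```bash
python3 tube.py; python3 - <<'E'
from h import *
from workcell import bot
T=load("T.npz");N=bot.grab_frame("top")
for n,(x,y) in dict(A=(261,130),B=(293,295),can=(342,95)).items():
    w=lambda f:cv2.cvtColor(f["frame"],cv2.COLOR_BGR2GRAY)[y-22:y+22,x-22:x+22].astype(np.float32); print(n,cv2.phaseCorrelate(w(T),w(N),cv2.createHanningWindow((44,44),cv2.CV_32F)))
E
```

```text
along -115.72109396595967 [0.47082661 0.10929965 0.19575164] [-0.72498913  0.27353099 -1.34484785]
start collar back [[9.02], [9.47], [8.99]] sleeve back [[41.84], [43.96]]
now collar back [[9.05], [9.38], [9.05]] sleeve back [[41.71], [43.98]]
lat 1.675980129097053 [ 3.13536675 -0.0032309   1.21780585]
start [95, 72, 58, 65, 69, 73, 74, 77, 74, 71, 80, 100, 118, 127, 127, 127, 126, 127, 128, 128, 127, 125, 102, 73, 65, 64, 64, 64, 71, 86, 102, 111, 116, 117, 119, 120] groove [-20.93] hex [-9.83]
now [93, 72, 60, 64, 65, 67, 67, 70, 70, 69, 73, 90, 112, 124, 124, 125, 125, 126, 125, 125, 124, 123, 99, 70, 60, 58, 57, 60, 67, 84, 102, 110, 114, 116, 118, 119] groove [-20.69] hex [-9.82]
A ((0.5148907207075482, 0.49828762089247647), 0.978135016406024)
B ((0.5454067101474607, 0.5152766189326421), 0.9184176329624506)
can ((0.6035740542292061, 0.5108798299732769), 1.001765857272678)
```

The tube is home, the collar is at its starting (out) position, and the bystanders haven't moved. Handing in.

```bash
python3 -c "
from workcell import bot; print(bot.job_done())"
```

```text
the job is handed in; nothing more can be done
None
```

The job is handed in at about 35 s of the 64 s: the tube's plain end is in the chuck, fully home with the square drive outward, and the cutters and can did not move. Pushing the tube home left the collar about 1 mm short, so I drew it out by hand. A later 21 N tug moved the tube about 2.4 mm before it held; I pushed it home again but did not repeat the tug.

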